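Stack and pin a feed-through terminal in its assembly nest

TASK

Build the feed-through terminal in the assembly nest: draw the nest's sliding jaw back, stand the ceramic base body in the pocket, pile every ferrite ring on the bench squarely on it one by one, and lay the brass disc on top. Then close the jaw so that it holds the whole pile square against the fixed V, take the stud from its rack and pass it down through the hole in the disc, the rings and the base until its head sits on the disc. Leave the jaw closed, and do not disturb the other things on the bench.

Things in the scene. Friction and masses are not known exactly. Their poses are not given: they have to be found in the camera images.
- pocket (a point): centre of the pocket's floor in the assembly nest, on top of its base plate: where the axis of a 46 mm part stands once squeezed home between the two steel V faces. x points from the fixed V to the sliding jaw, the way the jaw is drawn back; z is up. With the jaw back, parts may be set down a few mm toward it (+x), clear of the fixed V; closing it pushes the pile home
- nest: the assembly nest, fixed to the bench; origin 32 mm straight below pocket, same axes. Aluminium base plate 160 x 84 mm, 32 mm high. Fixed V (from about 13 to 40 mm from the pocket's axis on the -x side) and jaw: each 44 mm wide, 64 mm tall above the plate; the pocket is open at both sides (y) for fingers. A 20 mm square relief hole goes through the plate under the pocket
- jaw (a joint): travel of the sliding V jaw in m: 0 = right forward with the pocket empty (too narrow for the parts), 0.012 = its V just holds 46 mm parts against the fixed V, 0.055 = fully back. It starts between 0 and 0.006. It has no spring and stays where it is left; it takes about 4 N to slide
- jaw_knob (a point): middle of the grip of the jaw's handle: an upright black round knob, 18 mm diameter, its top 22 mm and its foot 30 mm from this point's height; it moves with the jaw along the pocket's x and has 25 mm free between it and the V block, more on the other sides
- base_c (a point): centre (half-way up) of the base body, which is of white ceramic, grooved round the side, 46 mm diameter, 18 mm high, 10 mm hole through its axis, about 70 g, standing upright; z is its axis, either end may be up
- ring1_c (a point): centre (half-way up) of ferrite ring 1: black flat ring, 46 mm outside diameter, 20 mm bore, 10 mm thick, 60 g, lying flat; z is its axis. The rings are alike; two to four of ring1 to ring4 are on the bench, the others are absent (None)
- ring2_c (a point): centre (half-way up) of ferrite ring 2: black flat ring, 46 mm outside diameter, 20 mm bore, 10 mm thick, 60 g, lying flat; z is its axis. The rings are alike; two to four of ring1 to ring4 are on the bench, the others are absent (None)
- ring3_c (a point): centre (half-way up) of ferrite ring 3: black flat ring, 46 mm outside diameter, 20 mm bore, 10 mm thick, 60 g, lying flat; z is its axis. The rings are alike; two to four of ring1 to ring4 are on the bench, the others are absent (None)
- ring4_c (a point): centre (half-way up) of ferrite ring 4: black flat ring, 46 mm outside diameter, 20 mm bore, 10 mm thick, 60 g, lying flat; z is its axis. The rings are alike; two to four of ring1 to ring4 are on the bench, the others are absent (None)
- disc_c (a point): centre (half-way up) of the top disc: plain brass, 46 mm diameter, 8 mm thick, 10 mm hole through its axis, about 100 g, lying flat; z is its axis
- stud_head (a point): centre of the knurled head of the brass stud: head 14 mm diameter and 16 mm high, above a shank 6 mm in diameter and 72 mm long with a rounded end; z runs up the stud's axis from tip to head. It starts upright in the rack, a grey block 44 x 64 mm and 40 mm high, its tip on the bench and 32 mm of shank showing between block and head; lift it 45 mm to clear the block
- stud_tip (a point): lower end of the stud's shank, 80 mm below the centre of the head
- rack: the stud rack, fixed; this point is on the bench at the foot of the stud's hole (7 mm wide, right through). The block reaches 22 mm to either side along x, 18 mm along -y and 46 mm along +y, with a second, empty hole at y = 28 mm
- hood: bystander: metal connector hood, 34 x 40 x 15 mm with short stubs at both ends (58 mm overall, along its x); origin on its underside
- jar: bystander: small clear screw jar, 38 mm diameter, 45 mm high; origin on its underside
- trimmer: bystander: black trimmer block 36 x 36 x 20 mm with a white 22 mm dial on top (30 mm high in all); origin on its underside
- meter: bystander: yellow multimeter, 165 x 82 x 46 mm, long along its x; origin on its underside
- spool: bystander: spool of solder, 60 mm diameter, 40 mm high; origin on its underside
- probe: bystander: orange test probe 120 mm long along its x, 15 mm high
- driver: bystander: screwdriver 190 mm long along its x, lying
Mind the look-alikes: they are no part of the job. What is shaped like the part that bears ring4_c but red is not meant.

How it is judged:
On the way, in this order (a step that is already met when the one before it is completed fails the run):
1. the base body stands upright on the pocket's floor, jaw drawn back (horizontal distance between base_c and pocket below 0.045 m and z of base_c in the frame of pocket between 0.006 and 0.012 m and angle between the z axis of base_c and the z axis of pocket, either way round below 0.08 rad and value of joint jaw above 0.013 m), for 0.2 s.
2. every ring present lies flat in the pile on the base body (horizontal distance between base_c and pocket below 0.045 m and z of base_c in the frame of pocket between 0.006 and 0.012 m and angle between the z axis of each of base_c, ring1_c, ring2_c, ring3_c, ring4_c and the z axis of pocket, either way round below 0.08 rad and horizontal distance between each of ring1_c, ring2_c, ring3_c, ring4_c and base_c below 0.015 m and z of ring1_c in the frame of pocket between 0.02 and 0.058 m and z of ring2_c in the frame of pocket between 0.02 and 0.058 m and z of ring3_c in the frame of pocket between 0.02 and 0.058 m and z of ring4_c in the frame of pocket between 0.02 and 0.058 m), for 0.2 s.
3. the disc lies flat on top of all the rings (all of step 2 and horizontal distance between disc_c and base_c below 0.015 m and z of disc_c in the frame of pocket between 0.038 and 0.066 m and angle between the z axis of disc_c and the z axis of pocket, either way round below 0.08 rad and ((angle between ring1_c's own z axis and vertical below 1.5 rad and z of disc_c in the frame of ring1_c above 0.006 m) or (angle between ring1_c's own z axis and vertical above 1.6 rad and z of disc_c in the frame of ring1_c below -0.006 m)) and ((angle between ring2_c's own z axis and vertical below 1.5 rad and z of disc_c in the frame of ring2_c above 0.006 m) or (angle between ring2_c's own z axis and vertical above 1.6 rad and z of disc_c in the frame of ring2_c below -0.006 m)) and ((angle between ring3_c's own z axis and vertical below 1.5 rad and z of disc_c in the frame of ring3_c above 0.006 m) or (angle between ring3_c's own z axis and vertical above 1.6 rad and z of disc_c in the frame of ring3_c below -0.006 m)) and ((angle between ring4_c's own z axis and vertical below 1.5 rad and z of disc_c in the frame of ring4_c above 0.006 m) or (angle between ring4_c's own z axis and vertical above 1.6 rad and z of disc_c in the frame of ring4_c below -0.006 m))), for 0.2 s.
4. the jaw is closed on the pile: every part within 3 mm of the pocket's axis (horizontal distance between each of base_c, ring1_c, ring2_c, ring3_c, ring4_c, disc_c and pocket below 0.003 m and z of base_c in the frame of pocket between 0.006 and 0.012 m and angle between the z axis of each of base_c, ring1_c, ring2_c, ring3_c, ring4_c, disc_c and the z axis of pocket, either way round below 0.08 rad and z of ring1_c in the frame of pocket between 0.02 and 0.058 m and z of ring2_c in the frame of pocket between 0.02 and 0.058 m and z of ring3_c in the frame of pocket between 0.02 and 0.058 m and z of ring4_c in the frame of pocket between 0.02 and 0.058 m and z of disc_c in the frame of pocket between 0.038 and 0.066 m and value of joint jaw between 0.0095 and 0.0145 m), for 0.2 s.
5. the stud passes down through the pile, its head on the disc (horizontal distance between stud_head and pocket below 0.005 m and distance between stud_head and disc_c below 0.0145 m and z of stud_tip in the frame of pocket below -0.003 m), for 0.2 s.
At the end, for the whole second after the job is handed in: base, all rings and disc piled in that order, flat within 0.08 rad, each within 3 mm of the pocket's axis; jaw closed on them (0.0095 to 0.0145); stud upright (0.06 rad) through the pile, head within 2.5 mm of resting on the disc and 4 mm of the axis, tip below the pocket floor; all at rest (all of step 4 and horizontal distance between stud_head and pocket below 0.004 m and angle between stud_head's own z axis and vertical below 0.06 rad and distance between stud_head and disc_c below 0.0145 m and z of stud_tip in the frame of pocket below -0.003 m and linear speed of each of base, disc, stud, ring1, ring2, ring3, ring4 below 0.02 m/s); the robot touches nothing.
It fails at once if a bystander is shifted by more than 5 cm (distance of any of hood, jar, trimmer, meter, spool, probe, driver from where it was at the start of the episode above 0.05 m).
Of ring1, ring2, ring3, ring4 only 2 to 4 are there at a start; the rules pass over those that are not, and their reading is None.
At some moment in a run one of ring1, ring2, ring3, ring4, disc may be knocked a few centimetres aside while the robot is not near it.
It also fails if it takes over 210 s, if anything falls off the work surface, if the arm or the gripper's body presses on something with over 40 N, if the wrist force passes 120 N, or if a joint passes its speed limit or range.

ROBOT

A 6-joint arm with a two-finger parallel gripper is mounted at the origin on the work surface. World frame = base frame: x ahead of the robot, y to its left, z up, the work surface at z = 0. Lengths are in m, angles in rad, forces in N, time in s.
With the tool pointing down it reaches from about 0.3 to 1 m from the base axis. Payload 5.1 kg.
Tool frame: the origin (TCP) lies midway between the tips of the shut fingers; the grasp point (between the pads) lies 19 mm behind it; z points along the fingers, y is the direction in which the jaws open and shut (so a half turn about z gives the same grasp; the last joint's range is limited). The gripper opens to 95 mm and grips with 3 to 60 N. Pads are 20 mm wide; open, the fingers measure 119 mm over their backs; the gripper's body (75 mm by 180 mm) begins 59 mm behind the grasp point.
Start: joints at [-0.083, 0.124, 1.65, -0, 1.367, -0.083], TCP at [0.65, -0, 0.215] pointing down, gripper open.
Joint ranges: [-2.61, 2.61], [-1.02, 2.33], [0.03, 2.71], [-1.35, 4.49], [0.32, 2.68], [-2.91, 2.91]. Speed limits (rad/s): [2.57, 2.57, 3.14, 3.14, 3.14, 3.14].

INTERFACE

Orientations are given as a unit quaternion [x, y, z, w].
In Python, from cell import status, camera, finish_job gives the robot as it stands.
- The arm moves only by the tool arm_command, never from a script. Its argument "steps" is a list that holds one entry, the list of rows, each a list of 4 numbers: the shift along the tool's x, y, z in mm, then the turn about the tool's z in degrees. A call has 1 to 8 rows; each row shifts and turns the commanded pose from where the row before left it, along the tool's axes as they then stand; what a row does not reach is not made up. A row lasts 1/12 s, in which the tool goes at most 41.7 mm and 7.16 degrees, less where a joint would pass 70% of its speed; a pose out of reach is approached as far as the arm can. A call is refused whole if a number of a shift passes 41.7 or a number of a turn 7.16, either way. A call with a gripper value outside its range is refused whole. "hand" is the opening, from 0 (shut) to 1 (fully open), set as the call begins (left out, the last holds). The fingers move at their own pace and stop on an object; "force" is the grip in N (left out, the last holds). Time passes only in rows, so rows that do not move let the fingers close. It gives the time, the measured TCP pose, the force and the opening at its end, in the units of the state.
- status.get_state(): the state, without advancing time (a new reading comes with each control period).
- camera(name): name is "scene" or "side" or "wrist"; returns a dict with "frame" (384x512x3 uint8, red, green, blue), "depth" (384x512 float32, m along the optical axis (not along the pixel's ray), 0 where there is no reading), "K" (3x3 intrinsics, pixels), "distortion" ([k1, k2, p1, p2, k3] as OpenCV has them; the pictures are not rectified), "R" (3x3) and "t" (3): a world point X has camera coordinates R X + t; the wrist camera has in their place "hand_eye" (4x4, takes a point from camera to tool coordinates, whose origin is the TCP and whose axes are the flange's). Camera axes: x right, y down, z forward; pixel columns grow to the right and rows downward; lengths in m; the calibration is good to about 2 mm. A picture is of the moment at which its call begins: read the wrist's pose just before it.
- finish_job(): hands the job in, once; it reports no verdict.
The state is a dict: "t": time; "qpos": joint angles; "dq": joint speeds; "joint_torque": joint torques, N m; "tcp_pos": TCP position; "ee_rot": TCP orientation; "ft_force": force on the tool from outside, world axes, zero at the start; "torque": the same for the moment, N m; "opening": opening from 0.0 (shut) to 1.0 (fully open).
Only numpy, scipy, OpenCV 4.12 (cv2) and the standard library are available. Lean on these libraries where they do the work, as an engineer would, in place of code of your own. Each camera call takes 0.05 s, during which the arm holds its last target. There are 200 camera calls.

## Working session

There is one attempt and no reset: what is moved stays moved. The work goes in short steps, Python scripts to look and compute and a tool call to move; the robot and the scene stay as the last step left them, time stands still between calls to the robot, and variables do not carry over. Pictures are saved under pics/ and viewed, about 12 in all and at most 16, crops included, and the job is handed in when it is done.

Besides the shell and the picture viewer there is one more tool, called after ">>>" as a command line: name --argument value ..., lists and objects as JSON in quotes. arm_command: Moves the arm, as the interface text tells. Its arguments: {"type":"object","properties":{"steps":{"type":"array","items":{"type":"array","items":{"type":"array","items":{"type":"number"}}}},"hand":{"type":"number"},"force":{"type":"number"}},"required":["steps"]}

```bash
ls; mkdir -p pics; cat > h.py <<'E'
import numpy as np, cv2
from cell import status, camera, finish_job
from scipy.spatial.transform import Rotation as Ro
def snap(n,png=None):
    s=status.get_state(); c=camera(n); 
    if png: cv2.imwrite('pics/'+png+'.png',c['frame'][:,:,::-1])
    if 'R' in c: Rw=np.array(c['R']).T; tw=-Rw@np.array(c['t'])
    else:
        T=np.eye(4);T[:3,:3]=Ro.from_quat(s['ee_rot']).as_matrix();T[:3,3]=s['tcp_pos'];M=T@np.array(c['hand_eye']);Rw=M[:3,:3];tw=M[:3,3]
    c['Rw']=Rw;c['tw']=tw;return c
def rays(c,px):
    u=cv2.undistortPoints(np.array(px,float).reshape(-1,1,2),np.array(c['K'],float),np.array(c['distortion'],float)).reshape(-1,2)
    return np.c_[u,np.ones(len(u))]
def onz(c,px,z):
    d=rays(c,px)@c['Rw'].T; return c['tw']+d*((z-c['tw'][2])/d[:,2])[:,None]
def cloud(c):
    h,w=c['depth'].shape;g=np.stack(np.meshgrid(np.arange(w),np.arange(h)),-1).reshape(-1,2)
    d=c['depth'].reshape(-1,1)*rays(c,g); P=d@c['Rw'].T+c['tw']; P[c['depth'].ravel()==0]=np.nan
    return P.reshape(h,w,3)
E
python3 - <<'E'
from h import *
s=status.get_state();print(s)
for n in('scene','side','wrist'):
    c=snap(n,n+'0');print(n,c['tw'].round(3),c['Rw'][:,2].round(2))
a=[cv2.imread(f'pics/{n}0.png') for n in('scene','side')]
cv2.imwrite('pics/a.png',cv2.resize(a[0],(800,600)));cv2.imwrite('pics/b.png',cv2.resize(a[1],(800,600)))
E
```

```text
pics
{'t': 0.0, 'qpos': array([-8.26409565e-02,  1.24486956e-01,  1.65164203e+00, -5.74192763e-05,
        1.36749379e+00, -8.25643602e-02]), 'dq': array([ 8.91877686e-04, -7.86908157e-05,  5.21530901e-04,  3.01307052e-04,
        7.67677577e-04, -3.24291302e-04]), 'joint_torque': array([-6.25927078e-04, -4.17603564e+01, -3.59935069e+01,  7.73367751e-02,
        4.92534391e-02, -1.75303944e-04]), 'tcp_pos': array([ 6.49369635e-01, -1.99632706e-05,  2.13417690e-01]), 'ee_rot': array([ 7.07129378e-01,  7.07083454e-01, -6.77539480e-04, -7.56360501e-04]), 'ft_force': array([-0.2602138 ,  0.53971963,  0.31156909]), 'torque': array([-0.03256639, -0.01040911,  0.02296979]), 'opening': 1.0015444587535782}
scene [ 1.122 -0.619  0.716] [-0.52  0.61 -0.6 ]
side [ 0.184 -0.538  0.839] [ 0.38  0.56 -0.73]
wrist [0.649 0.079 0.385] [-0.   -0.28 -0.96]
```

View pics/a.png

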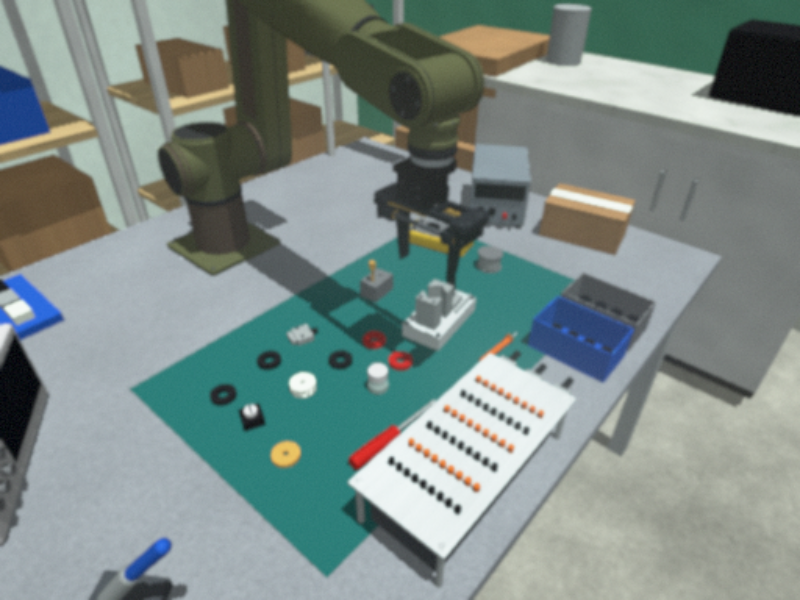

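View pics/b.png

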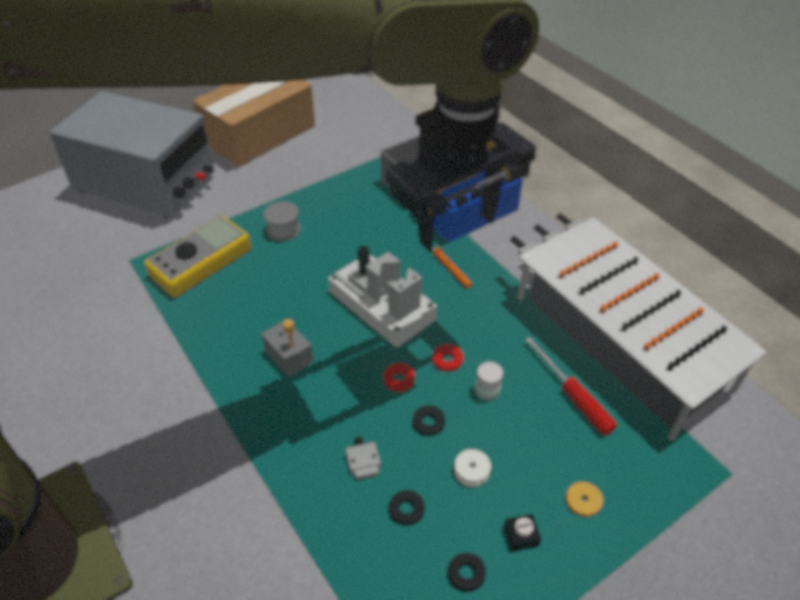

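Both views show three black rings (side view: 429,420; 407,507; 467,571), two red decoys (400,377; 448,357), the white base (472,467), the jar (489,380), the brass disc (585,498), the stud in its rack (289,335), and the nest with its black knob at (363,262).

```bash
cat > m.py <<'E'
from h import *
c1=snap('side');c2=snap('scene')
S=1.5625
# name: side px, scene px (in 800x600), top height
O=dict(ringA=((429,420),(340,359),.010),ringB=((407,507),(269,360),.010),ringC=((467,571),(223,394),.010),base=((472,467),(302,382),.018),disc=((585,498),(286,453),.008))
for k,(p,q,z) in O.items():
    for c,uv in((c1,p),(c2,q)):
        f=c['frame'].astype(int);P=cloud(c);u,v=int(uv[0]/S),int(uv[1]/S)
        hsv=cv2.cvtColor(c['frame'],cv2.COLOR_RGB2HSV)
        if k[0]=='r': m=f.max(-1)<75
        elif k=='base': m=(hsv[...,1]<60)&(f.min(-1)>150)
        else: m=(hsv[...,0]>10)&(hsv[...,0]<32)&(hsv[...,1]>100)&(f[...,0]>120)
        w=np.zeros_like(m);w[max(v-22,0):v+22,u-22:u+22]=1
        n,l,st,ce=cv2.connectedComponentsWithStats((m&w).astype(np.uint8))
        if n<2: print(k,'none');continue
        i=1+st[1:,4].argmax();cn,_=cv2.findContours((l==i).astype(np.uint8),cv2.RETR_EXTERNAL,cv2.CHAIN_APPROX_NONE)
        cn=max(cn,key=len).reshape(-1,2);X=onz(c,cn,z/2)[:,:2]
        (cx,cy),r=cv2.minEnclosingCircle(X.astype(np.float32)*1000)
        zz=np.nanpercentile(P[l==i][:,2],[10,50,90])
        print(k,st[i,4],'circ',round(cx),round(cy),'r',round(r,1),'centroid z/2',(onz(c,[ce[i]],z/2)[0]*1000).round(0)[:2],'cloudz',(zz*1000).round(0))
for nm,c in(('side',c1),('scene',c2)):
    P=cloud(c);p=P.reshape(-1,3);p=p[~np.isnan(p).any(1)]
    def reg(lo,hi,z0,z1): 
        q=p[(p[:,0]>lo[0])&(p[:,0]<hi[0])&(p[:,1]>lo[1])&(p[:,1]<hi[1])&(p[:,2]>z0)&(p[:,2]<z1)];return q
    f=P
    for lab,z0,z1 in(('plate',.027,.036),('Vtop',.092,.100)):
        q=reg((.5,-.15),(.9,.3),z0,z1)
        if len(q)>10: print(nm,lab,len(q),cv2.minAreaRect((q[:,:2]*1000).astype(np.float32)),q.mean(0).round(3))
    for uv in ([(363,262),(405,290),(385,265),(289,325),(289,345),(345,290)] if nm=='side' else [(373,270),(376,285),(430,300),(440,290)]):
        print(nm,uv,P[int(uv[1]/S),int(uv[0]/S)].round(3))
E
python3 m.py
python3 - <<'E'
import cv2
a=cv2.imread('pics/side0.png')[140:240,160:290];b=cv2.imread('pics/scene0.png')[160:240,220:320]
cv2.imwrite('pics/c.png',cv2.hconcat([cv2.resize(a,(400,308)),cv2.resize(b,(385,308))]))
E
```

```text
ringA 288 circ 532 -107 r 24.9 centroid z/2 [ 533. -108.] cloudz [ 5.  9. 11.]
ringA 135 circ 494 -33 r 46.8 centroid z/2 [497. -21.] cloudz [-1.  1.  3.]
ringB 365 circ 432 -197 r 24.3 centroid z/2 [ 432. -198.] cloudz [ 4.  9. 11.]
ringB 121 circ 431 -196 r 24.7 centroid z/2 [ 431. -197.] cloudz [ 6.  9. 11.]
ringC 429 circ 442 -307 r 24.4 centroid z/2 [ 442. -308.] cloudz [ 3.  9. 12.]
ringC 149 circ 441 -309 r 24.9 centroid z/2 [ 442. -308.] cloudz [ 6.  9. 11.]
base 347 circ 538 -198 r 23.6 centroid z/2 [ 538. -199.] cloudz [16. 18. 20.]
base 223 circ 531 -201 r 33.0 centroid z/2 [ 531. -199.] cloudz [ 3. 17. 19.]
disc 370 circ 628 -317 r 23.3 centroid z/2 [ 628. -318.] cloudz [ 5.  8. 10.]
disc 231 circ 624 -318 r 24.1 centroid z/2 [ 625. -317.] cloudz [5. 7. 9.]
side plate 1102 ((747.7130737304688, 46.93475341796875), (356.4705505371094, 404.6441345214844), 8.35721206665039) [0.653 0.086 0.032]
side Vtop 1463 ((734.27392578125, -15.186279296875), (190.55335998535156, 414.3522644042969), 62.88972473144531) [ 0.793 -0.038  0.094]
side (363, 262) [0.591 0.146 0.078]
side (405, 290) [0.602 0.049 0.092]
side (385, 265) [0.606 0.108 0.093]
side (289, 325) [0.43  0.087 0.088]
side (289, 345) [0.429 0.098 0.037]
side (345, 290) [0.558 0.152 0.029]
scene plate 647 ((696.4478149414062, 128.6987762451172), (476.5397033691406, 252.76512145996094), 49.30915832519531) [0.711 0.135 0.032]
scene Vtop 949 ((737.5169677734375, -18.948028564453125), (186.01829528808594, 401.7688903808594), 62.423194885253906) [ 0.807 -0.051  0.094]
scene (373, 270) [0.435 0.088 0.074]
scene (376, 285) [0.447 0.084 0.041]
scene (430, 300) [0.616 0.057 0.096]
scene (440, 290) [0.599 0.109 0.086]
```

View pics/c.png

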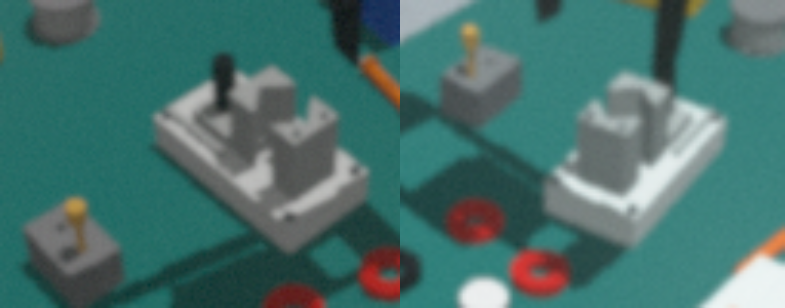

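>>> arm_command --steps '[[[28,-15,-25,0],[28,-15,-25,0],[28,-15,-25,0],[0,0,0,0],[0,0,0,0],[0,0,0,0]]]'

```text
t: 0.75
tcp_pos: [0.6048, 0.0838, 0.289]
ee_rot: [0.707, 0.707, -0.0, 0.0]
ft_force: [-0.0, 0.2, -1.4]
opening: 0.997
```

```bash
cat > nest.py <<'E'
from h import *
s=status.get_state();print(s['tcp_pos'].round(4),s['ee_rot'].round(4))
c=snap('wrist','w1');P=cloud(c)
cv2.imwrite('pics/w1b.png',cv2.resize(c['frame'][:,:,::-1],(800,600)))
for lab,z0,z1 in(('plate',.029,.036),('Vtop',.092,.100),('rack',.037,.043)):
    m=((P[...,2]>z0)&(P[...,2]<z1)).astype(np.uint8)
    m=cv2.morphologyEx(m,cv2.MORPH_OPEN,np.ones((3,3)))
    n,l,st,ce=cv2.connectedComponentsWithStats(m)
    for i in range(1,n):
        if st[i,4]>150: 
            q=P[l==i];r=cv2.minAreaRect((q[:,:2]*1000).astype(np.float32));print(lab,st[i,4],np.round(r[0],1),np.round(r[1],1),round(r[2],2),(q.mean(0)*1000).round(1),ce[i].round())
E
python3 nest.py
```

```text
[0.6048 0.0838 0.289 ] [ 7.070e-01  7.072e-01 -4.000e-04  0.000e+00]
plate 152 [879.1 221.5] [15.6 23.2] 79.3 [878.6 221.9  34.6] [458.  61.]
plate 170 [842.5 191.1] [24.3 18.3] 41.84 [842.3 190.2  34.5] [429.  85.]
plate 3335 [603.  112.8] [ 84.3 160.7] 8.45 [602.5 119.8  33.1] [249. 136.]
Vtop 192 [597.7 153.3] [16.8 16.8] 44.44 [597.4 153.3  96.5] [245. 113.]
Vtop 627 [603.6 108.9] [44.2 25.9] 7.13 [603.4 111.7  97. ] [250. 149.]
Vtop 587 [610.5  61.7] [43.9 27.1] 8.65 [610.9  59.6  97. ] [256. 192.]
Vtop 2357 [864.4 -25.9] [161.6  73. ] 0.29 [854.2  -9.6  93.2] [439. 241.]
rack 1355 [430.3 105.5] [45.6 64.5] 6.8 [432.2 107.8  40.8] [125. 147.]
```

View pics/w1b.png

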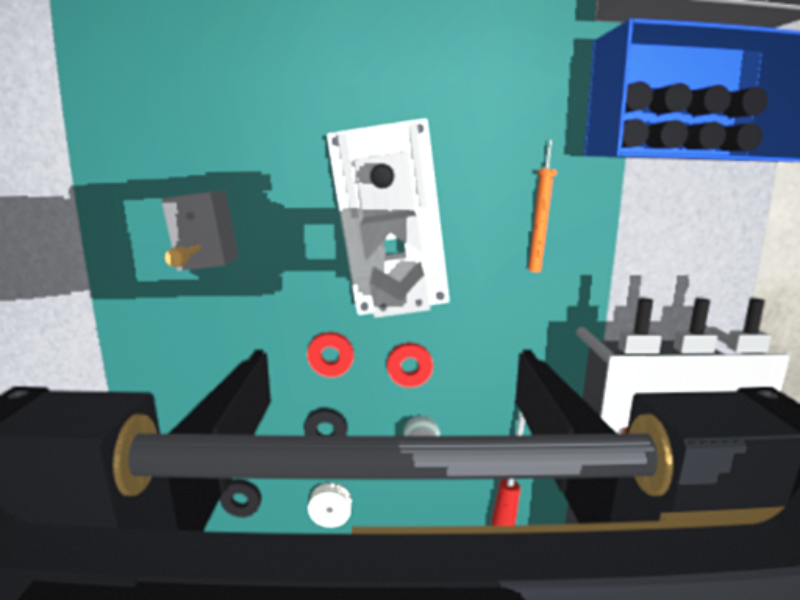

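Nest found: plate at z≈32 mm, pocket near (607, 88), its x axis at about 98.4° in world, and the knob at (597.7, 153.3). I go above the knob and check.

>>> arm_command --steps '[[[35,-3.5,0,0],[34.5,-3.5,0,0],[0,0,38,-4.2],[0,0,38,-4.2],[0,0,38,0],[0,0,30,0],[0,0,0,0],[0,0,0,0]]]' --hand 0.5

```text
t: 1.47
tcp_pos: [0.5962, 0.1522, 0.142]
ee_rot: [0.654, 0.757, -0.003, -0.002]
ft_force: [1.2, -0.7, 1.8]
opening: 0.518
```

```bash
cat > nest2.py <<'E'
from h import *
import sys
s=status.get_state();R=Ro.from_quat(s['ee_rot']).as_matrix();print(s['tcp_pos'].round(4),'tool x',R[:,0].round(3),'y',R[:,1].round(3))
c=snap('wrist',sys.argv[1]);P=cloud(c)
for lab,z0,z1 in(('plate',.030,.037),('top',.092,.101)):
    m=((P[...,2]>z0)&(P[...,2]<z1)&(P[...,0]>.5)&(P[...,0]<.7)).astype(np.uint8)
    m=cv2.morphologyEx(m,cv2.MORPH_OPEN,np.ones((3,3)))
    n,l,st,ce=cv2.connectedComponentsWithStats(m)
    for i in range(1,n):
        if st[i,4]>150: 
            q=P[l==i];r=cv2.minAreaRect((q[:,:2]*1000).astype(np.float32));print(lab,st[i,4],np.round(r[0],1),np.round(r[1],1),round(r[2],2),(q.mean(0)*1000).round(1),ce[i].round())
E
python3 nest2.py w2
python3 - <<'E'
import sys;sys.path.insert(0,'.')
from h import *
for n in('side','scene'):
    P=cloud(snap(n)).reshape(-1,3)
    m=(P[:,2]>.085)&(P[:,2]<.11)&(P[:,0]>.55)&(P[:,1]<0.0)&(P[:,0]<.85)
    q=P[m];
    for y in np.arange(-.45,0,.05):
        r=q[abs(q[:,1]-y)<.012]
        if len(r)>4: print(n,round(y,2),np.percentile(r[:,0],[2,98]).round(3))
E
```

```text
[0.5962 0.1522 0.142 ] tool x [-0.145  0.989 -0.   ] y [ 0.989  0.145 -0.007]
plate 4916 [600.5 126.4] [ 83.6 133.8] 8.22 [596.7 144.1  33.1] [252. 198.]
plate 187 [609.3  67.8] [15.2 14.7] 52.28 [609.2  67.5  33.2] [253. 272.]
top 427 [596.8 153.7] [16.4 16.9] 8.87 [596.7 154.3  96.5] [253. 212.]
top 1335 [602.6 111.1] [43.5 24. ] 8.71 [602.3 113.5  96.7] [252. 262.]
top 1142 [609.8  61.2] [43.8 26.7] 7.99 [610.3  59.9  96.8] [253. 320.]
side -0.3 [0.784 0.848]
side -0.25 [0.786 0.848]
side -0.2 [0.784 0.849]
side -0.15 [0.784 0.849]
side -0.1 [0.785 0.848]
side -0.05 [0.785 0.848]
scene -0.3 [0.785 0.849]
scene -0.25 [0.786 0.849]
scene -0.2 [0.786 0.849]
scene -0.15 [0.785 0.849]
scene -0.1 [0.785 0.849]
scene -0.05 [0.784 0.849]
```

>>> arm_command --steps '[[[1.5,0.5,30,0],[0,0,30,0],[0,0,27,0],[0,0,0,0],[0,0,0,0]]]'

```text
t: 2.03
tcp_pos: [0.5986, 0.1549, 0.0595]
ee_rot: [0.654, 0.757, -0.0, -0.0]
ft_force: [0.1, 0.9, 0.3]
opening: 0.501
```

>>> arm_command --steps '[[[0,0,0,0],[0,0,0,0],[0,0,0,0],[0,0,0,0],[0,0,0,0]]]' --hand 0 --force 25

```text
t: 2.45
tcp_pos: [0.5976, 0.155, 0.06]
ee_rot: [0.653, 0.757, -0.001, -0.001]
ft_force: [-11.7, -3.0, 9.5]
opening: 0.208
```

>>> arm_command --steps '[[[12,0,0,0],[12,0,0,0],[12,0,0,0],[9,0,0,0],[0,0,0,0],[0,0,0,0],[0,0,0,0]]]'

```text
t: 3.03
tcp_pos: [0.5899, 0.2005, 0.0599]
ee_rot: [0.653, 0.757, -0.001, -0.002]
ft_force: [-8.8, 2.3, 7.7]
opening: 0.183
```

>>> arm_command --steps '[[[0,0,0,0],[0,0,0,0],[0,0,-20,0],[0,0,-30,0],[0,0,-35,0],[0,0,0,0],[0,0,0,0]]]' --hand 0.6

```text
t: 3.62
tcp_pos: [0.594, 0.1999, 0.1473]
ee_rot: [0.653, 0.757, 0.003, 0.002]
ft_force: [0.7, -0.2, 0.0]
opening: 0.583
```

```bash
python3 nest2.py w3
```

```text
[0.594  0.1999 0.1473] tool x [-0.146  0.989  0.   ] y [0.989 0.146 0.007]
plate 899 [565.3 143.7] [19.2 89.7] 8.1 [562.1 148.5  33.2] [211. 234.]
plate 841 [630.4 153.2] [18.5 89.6] 8.73 [632.4 155.7  33.1] [282. 237.]
plate 332 [602.8 112.8] [36.5 17.5] 6.13 [602.6 110.7  32.9] [246. 273.]
plate 446 [578.8  48.3] [18.8 37.8] 8.13 [577.9  49.5  33.2] [216. 319.]
plate 154 [609.3  64.4] [24.8 11.8] 7.36 [609.4  65.8  33.7] [247. 310.]
plate 429 [643.6  57.3] [18.6 37.5] 9.29 [643.3  59.   33.2] [276. 319.]
top 406 [590.3 199.5] [16.9 16.5] 6.93 [590.2 199.9  96.5] [246. 212.]
top 1290 [596.2 155.7] [43.6 25.5] 8.53 [595.8 158.9  96.6] [246. 261.]
```

```bash
cat >> h.py <<'E'
def go(x,y,z,yaw=None):
    "tool-axes shift (mm), turn about tool z (deg) from the measured pose to world goal in mm"
    s=status.get_state();R=Ro.from_quat(s['ee_rot']).as_matrix()
    d=R.T@(np.array([x,y,z])-1000*np.array(s['tcp_pos'])); n=np.linalg.norm(d)
    print('go',d.round(1),'rows',round(n/40,1))
E
python3 -c "
from h import *
go(538,-198,200)"
```

```text
go [-385.3 -111.8  -55.6] rows 10.1
```

>>> arm_command --steps '[[[-35,-10,-7,0],[-35,-10,-7,0],[-35,-10,-7,0],[-35,-10,-7,0],[-35,-10,-7,0],[-35,-10,-7,0],[-35,-10,-7,0],[-35,-10,-7,0]]]'

```text
t: 4.33
tcp_pos: [0.5519, -0.0906, 0.1976]
ee_rot: [0.653, 0.757, -0.001, -0.001]
ft_force: [1.0, -0.2, 0.1]
opening: 0.598
```

>>> arm_command --steps '[[[-35,-11,0,0],[-35,-11,0,0],[-35,-11,0,0],[0,0,0,0],[0,0,0,0],[0,0,0,0]]]'

```text
t: 4.83
tcp_pos: [0.5354, -0.1973, 0.1979]
ee_rot: [0.654, 0.757, -0.0, -0.001]
ft_force: [-0.9, -0.6, 0.2]
opening: 0.603
```

```bash
cat > part.py <<'E'
from h import *
import sys
kind,gz=sys.argv[1],float(sys.argv[2])  # kind, goal TCP z mm
s=status.get_state();c=snap('wrist');P=cloud(c);f=c['frame'].astype(int);hsv=cv2.cvtColor(c['frame'],cv2.COLOR_RGB2HSV)
H={'ring':10,'base':18,'disc':8}[kind]
if kind=='ring': m=f.max(-1)<70
elif kind=='base': m=(hsv[...,1]<60)&(f.min(-1)>140)
else: m=(hsv[...,0]>10)&(hsv[...,0]<32)&(hsv[...,1]>90)&(f[...,0]>110)
m&=(P[...,2]<.03)
n,l,st,ce=cv2.connectedComponentsWithStats(m.astype(np.uint8))
best=None
for i in range(1,n):
    if st[i,4]<300: continue
    cn=max(cv2.findContours((l==i).astype(np.uint8),cv2.RETR_EXTERNAL,cv2.CHAIN_APPROX_NONE)[0],key=len).reshape(-1,2)
    t=P[l==i]; t=t[t[:,2]>(H/1000-.004)]
    X=onz(c,cn,H*.75/1000)[:,:2]; (x,y),r=cv2.minEnclosingCircle((X*1000).astype(np.float32))
    if abs(r-23.5)>3: continue
    q=np.nanmedian(t[:,2])*1000 if len(t) else 0
    print('cand',round(x,1),round(y,1),'r',round(r,1),'ztop',round(q,1),'px',ce[i].round())
    d=np.hypot(x-1e3*s['tcp_pos'][0],y-1e3*s['tcp_pos'][1])
    if best is None or d<best[0]: best=(d,x,y)
print('tcp',(1000*s['tcp_pos']).round(1));
if best: go(best[1],best[2],gz)
E
python3 part.py base 3
```

```text
cand 534.9 -202.3 r 24.8 ztop 19.1 px [251. 178.]
tcp [ 535.4 -197.3  197.9]
go [ -5.6  -1.3 195.3] rows 4.9
```

>>> arm_command --steps '[[[-4,-1,40,0],[0,0,40,0],[0,0,40,0],[0,0,35,0],[0,0,25,0],[0,0,0,0],[0,0,0,0]]]'

```text
t: 5.47
tcp_pos: [0.5347, -0.2, 0.0181]
ee_rot: [0.653, 0.758, -0.0, -0.002]
ft_force: [-0.4, -0.2, 0.1]
opening: 0.601
```

```bash
python3 -c "
from h import *
for i in range(3): go(535,-201,4); camera('side')"
```

```text
go [-1.1  0.2 14.1] rows 0.4
go [ 0.3 -1.5 16.4] rows 0.4
go [ 1.2 -2.4 17.8] rows 0.4
```

>>> arm_command --steps '[[[0,0,8,0],[0,0,7,0],[0,0,0,0],[0,0,0,0]]]'

```text
t: 5.95
tcp_pos: [0.5353, -0.2018, 0.0043]
ee_rot: [0.653, 0.757, -0.0, -0.0]
ft_force: [-0.5, -0.3, 0.1]
opening: 0.598
```

>>> arm_command --steps '[[[0,0,0,0],[0,0,0,0],[0,0,0,0],[0,0,0,0],[0,0,0,0]]]' --hand 0 --force 25

```text
t: 6.37
tcp_pos: [0.5359, -0.2021, 0.0049]
ee_rot: [0.653, 0.757, -0.0, 0.0]
ft_force: [-0.1, 0.3, 0.9]
opening: 0.471
```

>>> arm_command --steps '[[[0,0,-20,0],[0,0,-40,0],[0,0,-40,0],[0,0,-40,0],[0,0,0,0],[0,0,0,0]]]'

```text
t: 6.87
tcp_pos: [0.5378, -0.2029, 0.1485]
ee_rot: [0.653, 0.757, 0.001, 0.003]
ft_force: [0.7, -0.3, -0.4]
opening: 0.475
```

```bash
python3 -c "
from h import *
c=snap('wrist')
f=c['frame'][:,:,::-1];cv2.imwrite('pics/g1.png',f[150:]);cv2.imwrite('pics/g1.png',f)
go(605.6,92.6,140)"
```

```text
go [281.4 111.8   5.4] rows 7.6
```

View pics/g1.png

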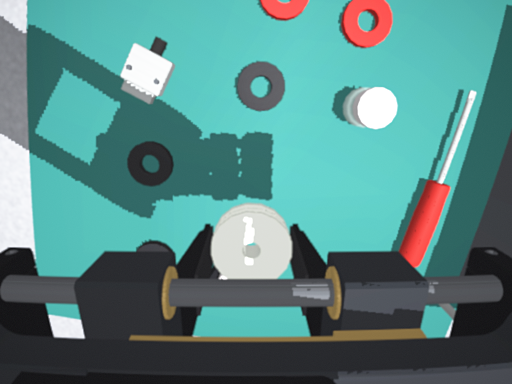

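The base is held in the fingers (252,240). Now carry it to the pocket.

>>> arm_command --steps '[[[35,14,0,0],[35,14,0,0],[35,14,0,0],[35,14,0,0],[35,14,0,0],[35,14,0,0],[35,14,0,0],[36,14,0,0]]]'

```text
t: 7.58
tcp_pos: [0.6038, 0.0941, 0.1412]
ee_rot: [0.653, 0.757, -0.002, -0.002]
ft_force: [1.0, 0.5, -0.7]
opening: 0.47
```

>>> arm_command --steps '[[[0,0,0,0],[0,0,0,0],[0,0,0,0],[0,0,0,0]]]'

```text
t: 7.92
tcp_pos: [0.6045, 0.0913, 0.143]
ee_rot: [0.654, 0.757, -0.001, -0.001]
ft_force: [0.3, -0.7, -1.2]
opening: 0.478
```

```bash
cat > g.py <<'E'
from h import *
import sys
a=[float(v) for v in sys.argv[1:4]]
for i in range(3):
    go(*a); camera('side') if i<2 else 0
E
python3 g.py 605.6 92.6 38; cp /dev/null /dev/null; python3 -c "
from h import *
c=snap('wrist');cv2.imwrite('pics/g2.png',c['frame'][:,:,::-1])"
```

```text
go [  1.1   1.6 105. ] rows 2.6
go [  1.4   1.2 105.5] rows 2.6
go [  1.5   1.  105.9] rows 2.6cp: '/dev/null' and '/dev/null' are the same file
```

View pics/g2.png

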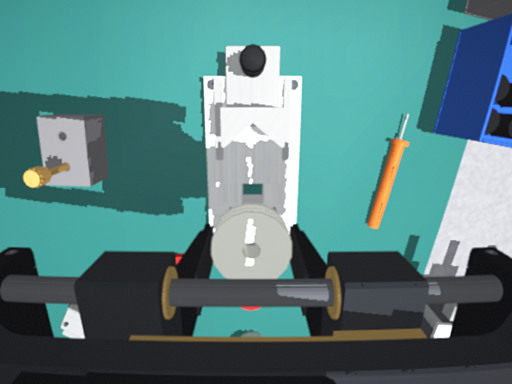

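The base is in line with the nest; the relief hole shows at (252,188). I lower it.

>>> arm_command --steps '[[[1.5,1,35,0],[0,0,30,0],[0,0,20,0],[0,0,10,0],[0,0,7,0],[0,0,0,0],[0,0,0,0],[0,0,0,0]]]'

```text
t: 8.73
tcp_pos: [0.6078, 0.094, 0.0447]
ee_rot: [0.654, 0.757, 0.001, 0.001]
ft_force: [-0.1, 0.2, -0.5]
opening: 0.479
```

```bash
python3 g.py 605.6 92.6 36.5
```

```text
go [-1.1 -2.4  8.1] rows 0.2
go [-1.1 -2.4  8.2] rows 0.2
go [-1.2 -2.2  8.1] rows 0.2
```

>>> arm_command --steps '[[[0,-1,4,0],[0,0,2,0],[0,0,1,0],[0,0,0,0],[0,0,0,0]]]'

```text
t: 9.25
tcp_pos: [0.6055, 0.0939, 0.0368]
ee_rot: [0.653, 0.757, -0.0, 0.0]
ft_force: [-3.0, -1.4, 5.8]
opening: 0.475
```

>>> arm_command --steps '[[[0,0,1,0],[0,0,0,0],[0,0,0,0],[0,0,0,0]]]'

```text
t: 9.58
tcp_pos: [0.6055, 0.094, 0.0368]
ee_rot: [0.653, 0.757, -0.0, -0.0]
ft_force: [-5.4, -0.1, 9.7]
opening: 0.472
```

>>> arm_command --steps '[[[0,0,0,0],[0,0,0,0],[0,0,0,0],[0,0,-20,0],[0,0,-40,0],[0,0,-40,0],[0,0,-40,0],[0,0,0,0]]]' --hand 0.65

```text
t: 10.25
tcp_pos: [0.6105, 0.0943, 0.1851]
ee_rot: [0.653, 0.757, 0.006, 0.006]
ft_force: [1.3, -0.6, 2.2]
opening: 0.651
```

```bash
cat > pile.py <<'E'
from h import *
import sys
# circle of part on pile: top height mm above plate
h=float(sys.argv[1])
s=status.get_state();c=snap('wrist','pile_'+sys.argv[1]);P=cloud(c)
zt=.033+h/1000
m=(abs(P[...,2]-zt)<.004)&(abs(P[...,0]-.605)<.045)&(abs(P[...,1]-.095)<.035)
n,l,st,ce=cv2.connectedComponentsWithStats(m.astype(np.uint8));i=1+st[1:,4].argmax()
cn=max(cv2.findContours((l==i).astype(np.uint8),cv2.RETR_EXTERNAL,cv2.CHAIN_APPROX_NONE)[0],key=len).reshape(-1,2)
X=onz(c,cn,.032+h/1000)[:,:2];(x,y),r=cv2.minEnclosingCircle((X*1000).astype(np.float32))
q=P[l==i];A=np.c_[q[:,:2],np.ones(len(q))];co=np.linalg.lstsq(A,q[:,2],rcond=None)[0]
print('pile top',round(x,1),round(y,1),'r',round(r,1),'z',(1000*np.median(q[:,2])).round(1),'tilt',co[:2].round(3),'px',ce[i].round(),st[i,4])
E
python3 pile.py 18; python3 g.py 532 -107 180
```

```text
pile top 605.6 94.0 r 23.0 z 51.1 tilt [ 0.001 -0.   ] px [244. 184.] 1465
go [-1.878e+02 -1.055e+02  1.000e-01] rows 5.4
go [-187.9 -103.4   -3. ] rows 5.4
go [-188.  -101.9   -5.3] rows 5.3
```

>>> arm_command --steps '[[[-31.3,-17,-1,0],[-31.3,-17,-1,0],[-31.3,-17,-1,0],[-31.3,-17,0,0],[-31.3,-17,0,0],[-31.3,-17,0,0],[0,0,0,0],[0,0,0,0]]]'

```text
t: 11.07
tcp_pos: [0.5301, -0.1077, 0.175]
ee_rot: [0.655, 0.756, -0.001, -0.002]
ft_force: [0.7, 0.4, -0.7]
opening: 0.65
```

>>> arm_command --steps '[[[0,0,0,0],[0,0,0,0],[0,0,0,0]]]'

```text
t: 11.32
tcp_pos: [0.5319, -0.1056, 0.1769]
ee_rot: [0.653, 0.758, -0.0, -0.001]
ft_force: [-0.4, 0.6, -0.5]
opening: 0.653
```

```bash
python3 part.py ring 3
```

```text
cand 532.9 -107.0 r 22.9 ztop 11.1 px [251. 177.]
cand 432.5 -197.5 r 24.1 ztop 10.7 px [157. 239.]
tcp [ 531.9 -105.6  176.9]
go [ -1.6   0.8 174.2] rows 4.4
```

>>> arm_command --steps '[[[-1.5,0.5,40,0],[0,0,40,0],[0,0,40,0],[0,0,30,0],[0,0,10,0],[0,0,0,0],[0,0,0,0],[0,0,0,0]]]'

```text
t: 12.03
tcp_pos: [0.5348, -0.1086, 0.0203]
ee_rot: [0.653, 0.757, 0.001, 0.002]
ft_force: [-0.2, 0.3, 0.3]
opening: 0.652
```

```bash
python3 g.py 533 -107 3
```

```text
go [ 1.8 -1.6 17.3] rows 0.4
go [ 2.  -1.7 17.6] rows 0.4
go [ 2.  -1.6 17.5] rows 0.4
```

>>> arm_command --steps '[[[1,-1,8,0],[0,0,8,0],[0,0,0,0],[0,0,0,0],[0,0,0,0]]]'

```text
t: 12.55
tcp_pos: [0.5311, -0.1073, 0.0014]
ee_rot: [0.653, 0.757, -0.0, -0.0]
ft_force: [-0.1, -0.3, 0.6]
opening: 0.652
```

>>> arm_command --steps '[[[0,0,0,0],[0,0,0,0],[0,0,0,0],[0,0,0,0],[0,0,0,0]]]' --hand 0 --force 20

```text
t: 12.97
tcp_pos: [0.5315, -0.1074, 0.0018]
ee_rot: [0.653, 0.757, 0.0, 0.0]
ft_force: [-0.2, -0.5, -0.1]
opening: 0.475
```

>>> arm_command --steps '[[[0,0,-20,0],[0,0,-40,0],[0,0,-40,0],[0,0,-40,0],[0,0,-10,0],[0,0,0,0],[0,0,0,0],[0,0,0,0]]]'

```text
t: 13.63
tcp_pos: [0.5298, -0.1069, 0.1489]
ee_rot: [0.653, 0.757, -0.001, -0.002]
ft_force: [-0.2, 1.1, -0.9]
opening: 0.476
```

```bash
cat > held.py <<'E'
from h import *
import sys
c=snap('wrist',sys.argv[1]);s=status.get_state();R=Ro.from_quat(s['ee_rot']).as_matrix();P=cloud(c)
T=(P-s['tcp_pos'])@R*1000
m=(abs(T[...,0])<30)&(abs(T[...,1])<21)&(T[...,2]<30)&(T[...,2]>-25)
q=T[m];print('held n',len(q),'tool-frame x range',np.percentile(q[:,0],[1,99]).round(1),'y',np.percentile(q[:,1],[1,99]).round(1),'z',np.percentile(q[:,2],[5,50,95]).round(1)) if m.any() else print('nothing held')
E
python3 held.py h1; python3 g.py 605.6 94 150
```

```text
held n 3965 tool-frame x range [-19.8  21.9] y [-20.2  20.2] z [-10.6  -9.5  -3.5]
go [187.6 104.5  -1.6] rows 5.4
go [187.6 104.5  -1.6] rows 5.4
go [187.7 104.3  -1.3] rows 5.4
```

>>> arm_command --steps '[[[31.3,17.3,0,0],[31.3,17.3,0,0],[31.3,17.3,0,0],[31.3,17.3,0,0],[31.3,17.3,0,0],[31.2,17.5,0,0],[0,0,0,0],[0,0,0,0]]]'

```text
t: 14.45
tcp_pos: [0.6062, 0.0949, 0.1497]
ee_rot: [0.652, 0.758, -0.001, -0.001]
ft_force: [-0.5, -0.6, -0.7]
opening: 0.474
```

>>> arm_command --steps '[[[0,0,25,0],[0,0,25,0],[0,0,20,0],[0,0,10,0],[0,0,5,0],[0,0,0,0],[0,0,0,0],[0,0,0,0]]]'

```text
t: 15.12
tcp_pos: [0.608, 0.0933, 0.0684]
ee_rot: [0.654, 0.757, 0.001, 0.001]
ft_force: [-0.7, 0.8, 0.3]
opening: 0.47
```

```bash
python3 g.py 605.6 94 51
```

```text
go [ 1.  -2.3 17.4] rows 0.4
go [ 0.9 -2.4 17.5] rows 0.4
go [ 0.8 -2.3 17.4] rows 0.4
```

>>> arm_command --steps '[[[0,-1,7,0],[0,0,4,0],[0,0,2,0],[0,0,0,0],[0,0,0,0],[0,0,0,0]]]'

```text
t: 15.72
tcp_pos: [0.6059, 0.0934, 0.0536]
ee_rot: [0.653, 0.757, -0.0, -0.0]
ft_force: [-0.0, 0.6, -0.9]
opening: 0.475
```

>>> arm_command --steps '[[[0,0,1,0],[0,0,0,0],[0,0,0,0],[0,0,0,0]]]'

```text
t: 16.05
tcp_pos: [0.6059, 0.0934, 0.0527]
ee_rot: [0.653, 0.757, 0.0, 0.0]
ft_force: [-1.1, 0.1, -0.6]
opening: 0.47
```

>>> arm_command --steps '[[[0,0,1,0],[0,0,0.5,0],[0,0,0,0],[0,0,0,0]]]'

```text
t: 16.38
tcp_pos: [0.6061, 0.0934, 0.0517]
ee_rot: [0.653, 0.757, 0.0, 0.0]
ft_force: [-1.6, -0.1, 4.1]
opening: 0.474
```

>>> arm_command --steps '[[[0,0,0.5,0],[0,0,0.5,0],[0,0,0,0],[0,0,0,0]]]'

```text
t: 16.72
tcp_pos: [0.6061, 0.0934, 0.0517]
ee_rot: [0.653, 0.757, 0.0, 0.0]
ft_force: [-3.1, -0.5, 8.4]
opening: 0.476
```

Contact (8 N). I release and lift.

>>> arm_command --steps '[[[0,0,0,0],[0,0,0,0],[0,0,0,0],[0,0,-20,0],[0,0,-40,0],[0,0,-40,0],[0,0,-30,0],[0,0,0,0]]]' --hand 0.65

```text
t: 17.38
tcp_pos: [0.6102, 0.0937, 0.1888]
ee_rot: [0.653, 0.757, 0.005, 0.005]
ft_force: [0.4, -0.1, 1.2]
opening: 0.653
```

>>> arm_command --steps '[[[0,0,0,0],[0,0,0,0],[0,0,0,0],[0,0,0,0]]]'

```text
t: 17.72
tcp_pos: [0.6045, 0.0933, 0.1775]
ee_rot: [0.653, 0.757, -0.001, -0.002]
ft_force: [-0.4, -0.4, 0.5]
opening: 0.652
```

```bash
python3 pile.py 28; python3 g.py 432 -197.5 180
```

```text
pile top 606.2 92.9 r 23.2 z 61.0 tilt [-0.002 -0.003] px [254. 189.] 1426
go [-262.5 -213.3   -1.5] rows 8.5
go [-262.4 -213.6   -1.2] rows 8.5
go [-262.4 -213.8   -0.9] rows 8.5
```

>>> arm_command --steps '[[[-29,-23.7,0,0],[-29,-23.7,0,0],[-29,-23.7,0,0],[-29,-23.7,0,0],[-29,-23.7,0,0],[-29,-23.7,0,0],[-29,-23.7,0,0],[-29,-23.7,0,0]]]'

```text
t: 18.53
tcp_pos: [0.4509, -0.165, 0.1798]
ee_rot: [0.653, 0.757, -0.0, -0.0]
ft_force: [0.7, -0.8, -0.5]
opening: 0.652
```

>>> arm_command --steps '[[[-30,-24,0,0],[0,0,0,0],[0,0,0,0],[0,0,0,0],[0,0,0,0]]]'

```text
t: 18.95
tcp_pos: [0.4333, -0.1961, 0.18]
ee_rot: [0.653, 0.757, 0.0, -0.0]
ft_force: [0.1, 0.2, -0.7]
opening: 0.648
```

```bash
python3 part.py ring 3
```

```text
cand 432.2 -197.3 r 22.8 ztop 11.1 px [250. 176.]
cand 442.4 -307.2 r 23.6 ztop 10.6 px [245. 266.]
tcp [ 433.3 -196.1  180. ]
go [ -1.3  -1.3 177. ] rows 4.4
```

>>> arm_command --steps '[[[-1,-1,40,0],[0,0,40,0],[0,0,40,0],[0,0,30,0],[0,0,15,0],[0,0,0,0],[0,0,0,0],[0,0,0,0]]]'

```text
t: 19.67
tcp_pos: [0.4335, -0.1982, 0.0166]
ee_rot: [0.653, 0.757, 0.0, 0.001]
ft_force: [0.1, 0.2, 0.7]
opening: 0.652
```

>>> arm_command --steps '[[[0,0,5,0],[0,0,3,0],[0,0,2,0],[0,0,0,0],[0,0,0,0],[0,0,0,0]]]'

```text
t: 20.17
tcp_pos: [0.432, -0.1983, 0.0053]
ee_rot: [0.653, 0.757, 0.0, 0.0]
ft_force: [-0.0, 0.0, 0.1]
opening: 0.651
```

>>> arm_command --steps '[[[0,0,2,0],[0,0,0,0],[0,0,0,0]]]'

```text
t: 20.42
tcp_pos: [0.4319, -0.1981, 0.003]
ee_rot: [0.653, 0.757, -0.0, -0.0]
ft_force: [-0.2, -0.7, -0.2]
opening: 0.65
```

>>> arm_command --steps '[[[0,0,0,0],[0,0,0,0],[0,0,0,0],[0,0,0,0],[0,0,0,0]]]' --hand 0 --force 20

```text
t: 20.83
tcp_pos: [0.432, -0.1982, 0.0032]
ee_rot: [0.653, 0.757, 0.0, 0.0]
ft_force: [0.6, 0.4, -0.3]
opening: 0.47
```

>>> arm_command --steps '[[[0,0,-20,0],[0,0,-40,0],[0,0,-40,0],[0,0,-40,0],[0,0,-15,0],[0,0,0,0],[0,0,0,0],[0,0,0,0]]]'

```text
t: 21.5
tcp_pos: [0.4308, -0.1975, 0.1561]
ee_rot: [0.653, 0.757, -0.0, -0.002]
ft_force: [0.7, 0.0, -0.9]
opening: 0.472
```

```bash
python3 held.py h2; python3 g.py 606 93.5 158
```

```text
held n 3956 tool-frame x range [-20.7  22.1] y [-20.2  20.2] z [-9.4 -8.3 -2.3]
go [262.1 216.   -2.5] rows 8.5
go [262.1 216.   -2.6] rows 8.5
go [262.2 215.9  -2.4] rows 8.5
```

>>> arm_command --steps '[[[29,24,0,0],[29,24,0,0],[29,24,0,0],[29,24,0,0],[29,24,0,0],[29,24,0,0],[29,24,0,0],[29,24,0,0]]]'

```text
t: 22.32
tcp_pos: [0.5878, 0.0612, 0.1561]
ee_rot: [0.653, 0.757, -0.001, -0.001]
ft_force: [0.8, -0.7, -0.5]
opening: 0.474
```

>>> arm_command --steps '[[[30,24,0,0],[0,0,0,0],[0,0,0,0],[0,0,0,0],[0,0,0,0]]]'

```text
t: 22.73
tcp_pos: [0.6065, 0.0917, 0.157]
ee_rot: [0.654, 0.757, -0.001, -0.001]
ft_force: [-0.2, -0.2, -0.8]
opening: 0.474
```

```bash
python3 g.py 606 93.5 63
```

```text
go [ 1.8 -0.1 94. ] rows 2.4
go [ 2.  -0.2 94.4] rows 2.4
go [ 2.1 -0.4 94.8] rows 2.4
```

>>> arm_command --steps '[[[1.5,0,25,0],[0,0,25,0],[0,0,20,0],[0,0,10,0],[0,0,8,0],[0,0,4,0],[0,0,0,0],[0,0,0,0]]]'

```text
t: 23.5
tcp_pos: [0.6079, 0.094, 0.0673]
ee_rot: [0.654, 0.757, 0.001, 0.001]
ft_force: [0.0, -0.0, -0.5]
opening: 0.476
```

>>> arm_command --steps '[[[0,0,1,0],[0,0,0,0],[0,0,0,0],[0,0,0,0]]]'

```text
t: 23.83
tcp_pos: [0.6075, 0.0942, 0.0658]
ee_rot: [0.653, 0.757, 0.0, 0.0]
ft_force: [0.1, 0.8, -0.3]
opening: 0.476
```

>>> arm_command --steps '[[[0,-1,1,0],[0,0,1,0],[0,0,0.5,0],[0,0,0,0],[0,0,0,0]]]'

```text
t: 24.25
tcp_pos: [0.6062, 0.094, 0.0632]
ee_rot: [0.653, 0.757, -0.0, -0.0]
ft_force: [-2.8, -0.1, 4.8]
opening: 0.471
```

>>> arm_command --steps '[[[0,0,0.5,0],[0,0,0.5,0],[0,0,0,0],[0,0,0,0]]]'

```text
t: 24.58
tcp_pos: [0.6062, 0.094, 0.0631]
ee_rot: [0.653, 0.757, -0.0, -0.0]
ft_force: [-5.8, -0.4, 9.6]
opening: 0.475
```

>>> arm_command --steps '[[[0,0,0,0],[0,0,0,0],[0,0,0,0],[0,0,-20,0],[0,0,-40,0],[0,0,-40,0],[0,0,-20,0],[0,0,0,0]]]' --hand 0.65

```text
t: 25.25
tcp_pos: [0.6099, 0.0942, 0.1887]
ee_rot: [0.653, 0.757, 0.004, 0.004]
ft_force: [0.6, 1.2, 0.6]
opening: 0.649
```

>>> arm_command --steps '[[[0,0,0,0],[0,0,0,0],[0,0,0,0],[0,0,0,0]]]'

```text
t: 25.58
tcp_pos: [0.605, 0.0938, 0.1791]
ee_rot: [0.653, 0.757, -0.001, -0.001]
ft_force: [0.5, -0.2, -0.2]
opening: 0.649
```

```bash
python3 pile.py 38; python3 g.py 442 -307.5 180
```

```text
pile top 606.3 93.7 r 23.2 z 71.0 tilt [ 0.001 -0.006] px [253. 191.] 1501
go [-3.732e+02 -2.200e+02  1.000e-01] rows 10.8
go [-373.2 -220.2    0.4] rows 10.8
go [-373.2 -220.5    0.7] rows 10.8
```

>>> arm_command --steps '[[[-34,-20,0,0],[-34,-20,0,0],[-34,-20,0,0],[-34,-20,0,0],[-34,-20,0,0],[-34,-20,0,0],[-34,-20,0,0],[-34,-20,0,0]]]'

```text
t: 26.4
tcp_pos: [0.4865, -0.2, 0.1815]
ee_rot: [0.653, 0.757, 0.0, 0.0]
ft_force: [0.7, -1.2, 0.5]
opening: 0.651
```

>>> arm_command --steps '[[[-34,-20,0,0],[-34,-20,0,0],[-33,-20,0,0],[0,0,0,0],[0,0,0,0],[0,0,0,0],[0,0,0,0]]]'

```text
t: 26.98
tcp_pos: [0.4434, -0.3061, 0.1814]
ee_rot: [0.653, 0.757, 0.0, -0.0]
ft_force: [0.6, -0.1, 0.0]
opening: 0.653
```

```bash
python3 part.py ring 3;python3 part.py ring 3
```

```text
cand 442.9 -307.5 r 22.8 ztop 11.1 px [250. 176.]
cand 529.8 -309.8 r 25.9 ztop 20.8 px [321. 189.]
tcp [ 443.4 -306.1  181.4]
go [ -1.5  -0.9 178.5] rows 4.5
cand 442.9 -307.3 r 22.8 ztop 11.0 px [250. 175.]
cand 529.5 -310.4 r 26.3 ztop 20.7 px [320. 189.]
tcp [ 443.6 -305.9  181.5]
go [ -1.3  -0.9 178.5] rows 4.5
```

>>> arm_command --steps '[[[-1,-1,40,0],[0,0,40,0],[0,0,40,0],[0,0,30,0],[0,0,15,0],[0,0,0,0],[0,0,0,0],[0,0,0,0]]]'

```text
t: 27.75
tcp_pos: [0.4436, -0.3087, 0.0183]
ee_rot: [0.653, 0.757, 0.0, 0.001]
ft_force: [-0.2, -0.1, 1.7]
opening: 0.648
```

>>> arm_command --steps '[[[0,0,6,0],[0,0,4,0],[0,0,2,0],[0,0,1,0],[0,0,0,0],[0,0,0,0]]]'

```text
t: 28.25
tcp_pos: [0.4422, -0.3085, 0.0038]
ee_rot: [0.653, 0.757, -0.0, 0.0]
ft_force: [0.1, -0.7, 0.9]
opening: 0.65
```

>>> arm_command --steps '[[[0,0,0.5,0],[0,0,0,0],[0,0,0,0],[0,0,0,0],[0,0,0,0]]]' --hand 0 --force 20

```text
t: 28.67
tcp_pos: [0.4423, -0.3084, 0.0032]
ee_rot: [0.653, 0.757, 0.0, 0.0]
ft_force: [-0.4, 0.3, 0.1]
opening: 0.473
```

>>> arm_command --steps '[[[0,0,-20,0],[0,0,-40,0],[0,0,-40,0],[0,0,-40,0],[0,0,-20,0],[0,0,0,0],[0,0,0,0],[0,0,0,0]]]'

```text
t: 29.33
tcp_pos: [0.4414, -0.3077, 0.1616]
ee_rot: [0.653, 0.757, -0.0, -0.001]
ft_force: [-0.1, -1.8, -0.6]
opening: 0.469
```

```bash
python3 held.py h3; python3 g.py 606 93.5 162
```

```text
held n 3973 tool-frame x range [-20.6  22. ] y [-20.2  20.2] z [-9.5 -8.4 -2.4]
go [372.5 221.7  -0.7] rows 10.8
go [372.4 221.8  -0.9] rows 10.8
go [372.5 221.7  -0.8] rows 10.8
```

>>> arm_command --steps '[[[34,20,0,0],[34,20,0,0],[34,20,0,0],[34,20,0,0],[34,20,0,0],[34,20,0,0],[34,20,0,0],[34,20,0,0]]]'

```text
t: 30.15
tcp_pos: [0.5603, -0.0138, 0.1614]
ee_rot: [0.653, 0.757, -0.001, -0.001]
ft_force: [0.7, -0.3, -0.8]
opening: 0.472
```

>>> arm_command --steps '[[[34,20,0,0],[34,20,0,0],[33,21,0,0],[0,0,0,0],[0,0,0,0],[0,0,0,0],[0,0,0,0]]]'

```text
t: 30.73
tcp_pos: [0.6056, 0.092, 0.1621]
ee_rot: [0.654, 0.757, -0.001, -0.001]
ft_force: [-0.4, 0.4, 0.3]
opening: 0.472
```

```bash
python3 g.py 606 93.5 73
```

```text
go [ 1.5  0.8 89. ] rows 2.2
go [ 1.7  0.7 89.4] rows 2.2
go [ 1.7  0.5 89.7] rows 2.2
```

>>> arm_command --steps '[[[1.5,0,25,0],[0,0,25,0],[0,0,20,0],[0,0,10,0],[0,0,6,0],[0,0,0,0],[0,0,0,0],[0,0,0,0]]]'

```text
t: 31.5
tcp_pos: [0.6073, 0.0943, 0.079]
ee_rot: [0.654, 0.757, 0.001, 0.001]
ft_force: [0.2, 0.1, -0.4]
opening: 0.472
```

>>> arm_command --steps '[[[0,-1,1,0],[0,0,1,0],[0,0,0,0],[0,0,0,0],[0,0,0,0]]]'

```text
t: 31.92
tcp_pos: [0.6052, 0.0943, 0.0754]
ee_rot: [0.653, 0.757, 0.0, 0.0]
ft_force: [-0.4, -0.3, -1.0]
opening: 0.476
```

>>> arm_command --steps '[[[0,0,1,0],[0,0,1,0],[0,0,0.5,0],[0,0,0,0],[0,0,0,0]]]'

```text
t: 32.33
tcp_pos: [0.6052, 0.0943, 0.0732]
ee_rot: [0.653, 0.757, 0.0, 0.0]
ft_force: [-1.9, -0.7, 3.7]
opening: 0.478
```

>>> arm_command --steps '[[[0,0,0.5,0],[0,0,0.5,0],[0,0,0,0],[0,0,0,0]]]'

```text
t: 32.67
tcp_pos: [0.6053, 0.0943, 0.0731]
ee_rot: [0.653, 0.757, -0.0, -0.0]
ft_force: [-4.1, -0.9, 8.9]
opening: 0.472
```

>>> arm_command --steps '[[[0,0,0,0],[0,0,0,0],[0,0,0,0],[0,0,-20,0],[0,0,-40,0],[0,0,-40,0],[0,0,-10,0],[0,0,0,0]]]' --hand 0.65

```text
t: 33.33
tcp_pos: [0.608, 0.0945, 0.1867]
ee_rot: [0.653, 0.757, 0.003, 0.003]
ft_force: [-0.2, -0.1, 0.6]
opening: 0.647
```

>>> arm_command --steps '[[[0,0,0,0],[0,0,0,0],[0,0,0,0],[0,0,0,0]]]'

```text
t: 33.67
tcp_pos: [0.6038, 0.0942, 0.1789]
ee_rot: [0.653, 0.757, -0.001, -0.001]
ft_force: [-0.5, -0.7, 0.0]
opening: 0.653
```

```bash
python3 pile.py 48; python3 g.py 626 -317.5 190; python3 m.py | grep -E "disc|ring"
```

```text
pile top 605.4 94.1 r 23.2 z 81.1 tilt [ 0.002 -0.006] px [254. 194.] 1604
go [-410.5  -38.5  -10.6] rows 10.3
go [-410.4  -38.7  -10.1] rows 10.3
go [-410.5  -39.    -9.6] rows 10.3
ringA none
ringA 5 circ 431 -81 r 4.3 centroid z/2 [431. -81.] cloudz [ 8. 13. 14.]
ringB none
ringB none
ringC none
ringC 67 circ 520 -312 r 24.8 centroid z/2 [ 525. -316.] cloudz [ 9. 18. 20.]
disc 371 circ 628 -317 r 23.5 centroid z/2 [ 628. -318.] cloudz [ 5.  8. 10.]
disc 232 circ 624 -318 r 24.1 centroid z/2 [ 625. -317.] cloudz [5. 7. 9.]
```

All rings are stacked and none is left on the bench. The disc is still at its place.

>>> arm_command --steps '[[[-37.3,-3.5,0,0],[-37.3,-3.5,0,0],[-37.3,-3.5,0,0],[-37.3,-3.5,0,0],[-37.3,-3.5,0,0],[-37.3,-3.5,0,0],[-37.3,-3.5,0,0],[-37.3,-3.5,0,0]]]'

```text
t: 34.58
tcp_pos: [0.6209, -0.2069, 0.1818]
ee_rot: [0.653, 0.757, 0.0, 0.0]
ft_force: [0.4, 0.7, -0.0]
opening: 0.647
```

>>> arm_command --steps '[[[-37.3,-3.5,0,0],[-37.3,-3.5,0,0],[-37.3,-3.5,0,0],[0,0,0,0],[0,0,0,0],[0,0,0,0],[0,0,0,0]]]'

```text
t: 35.17
tcp_pos: [0.6271, -0.316, 0.1816]
ee_rot: [0.653, 0.757, 0.0, -0.0]
ft_force: [1.6, 0.2, 0.3]
opening: 0.646
```

```bash
python3 part.py disc 2;python3 part.py disc 2
```

```text
cand 627.3 -318.9 r 22.9 ztop 9.1 px [251. 178.]
tcp [ 627.1 -316.   181.6]
go [ -3.2  -0.3 179.6] rows 4.5
cand 627.3 -319.0 r 23.1 ztop 9.1 px [251. 178.]
tcp [ 627.1 -315.8  181.7]
go [ -3.3  -0.3 179.7] rows 4.5
```

>>> arm_command --steps '[[[-2,-1,40,0],[0,0,40,0],[0,0,40,0],[0,0,30,0],[0,0,16,0],[0,0,0,0],[0,0,0,0],[0,0,0,0]]]'

```text
t: 35.93
tcp_pos: [0.6282, -0.3201, 0.0187]
ee_rot: [0.653, 0.757, 0.0, 0.002]
ft_force: [-1.0, -0.4, 0.7]
opening: 0.648
```

>>> arm_command --steps '[[[0,0,6,0],[0,0,4,0],[0,0,2,0],[0,0,1,0],[0,0,0,0],[0,0,0,0]]]'

```text
t: 36.43
tcp_pos: [0.6262, -0.3194, 0.0027]
ee_rot: [0.653, 0.757, -0.0, -0.0]
ft_force: [-1.1, 0.1, 0.4]
opening: 0.648
```

>>> arm_command --steps '[[[0,0,0,0],[0,0,0,0],[0,0,0,0],[0,0,0,0],[0,0,0,0]]]' --hand 0 --force 25

```text
t: 36.85
tcp_pos: [0.6264, -0.3194, 0.0028]
ee_rot: [0.653, 0.757, 0.0, 0.0]
ft_force: [0.3, 0.2, 1.0]
opening: 0.47
```

>>> arm_command --steps '[[[0,0,-20,0],[0,0,-40,0],[0,0,-40,0],[0,0,-40,0],[0,0,-30,0],[0,0,0,0],[0,0,0,0],[0,0,0,0]]]'

```text
t: 37.52
tcp_pos: [0.6257, -0.319, 0.1715]
ee_rot: [0.653, 0.757, -0.0, -0.001]
ft_force: [0.0, -0.6, -1.3]
opening: 0.474
```

```bash
python3 held.py h4; python3 g.py 606 94 170
```

```text
held n 4309 tool-frame x range [-20.3  22.9] y [-20.1  20.1] z [-8.5 -7.5 -5.2]
go [411.1  41.4   1. ] rows 10.3
go [410.9  41.5   0.7] rows 10.3
go [411.   41.5   0.6] rows 10.3
```

>>> arm_command --steps '[[[37.3,3.8,0,0],[37.3,3.8,0,0],[37.3,3.8,0,0],[37.3,3.8,0,0],[37.3,3.8,0,0],[37.3,3.8,0,0],[37.3,3.8,0,0],[37.3,3.8,0,0]]]'

```text
t: 38.33
tcp_pos: [0.6114, -0.0179, 0.1707]
ee_rot: [0.654, 0.757, -0.001, -0.001]
ft_force: [0.2, 1.1, -0.9]
opening: 0.472
```

>>> arm_command --steps '[[[37.3,3.7,0,0],[37.3,3.7,0,0],[37.3,3.7,0,0],[0,0,0,0],[0,0,0,0],[0,0,0,0],[0,0,0,0]]]'

```text
t: 38.92
tcp_pos: [0.6071, 0.0915, 0.1717]
ee_rot: [0.654, 0.757, -0.001, -0.0]
ft_force: [-0.3, -0.4, -0.1]
opening: 0.469
```

```bash
python3 g.py 606 93 83
```

```text
go [ 1.7 -0.7 88.7] rows 2.2
go [ 1.9 -0.9 89. ] rows 2.2
go [ 2.  -1.1 89.2] rows 2.2
```

>>> arm_command --steps '[[[1,-1,25,0],[0,0,25,0],[0,0,20,0],[0,0,10,0],[0,0,6,0],[0,0,0,0],[0,0,0,0],[0,0,0,0]]]'

```text
t: 39.68
tcp_pos: [0.6075, 0.0933, 0.0885]
ee_rot: [0.654, 0.757, 0.001, 0.001]
ft_force: [0.1, -0.3, -0.5]
opening: 0.469
```

>>> arm_command --steps '[[[0,0,1,0],[0,0,1,0],[0,0,0,0],[0,0,0,0],[0,0,0,0]]]'

```text
t: 40.1
tcp_pos: [0.6063, 0.0935, 0.0848]
ee_rot: [0.653, 0.757, 0.0, 0.0]
ft_force: [-0.6, -0.5, -1.5]
opening: 0.468
```

>>> arm_command --steps '[[[0,0,1,0],[0,0,1,0],[0,0,0.5,0],[0,0,0,0],[0,0,0,0]]]'

```text
t: 40.52
tcp_pos: [0.6063, 0.0935, 0.0827]
ee_rot: [0.653, 0.757, 0.0, 0.0]
ft_force: [-1.8, 0.7, 4.2]
opening: 0.468
```

>>> arm_command --steps '[[[0,0,0.5,0],[0,0,0.3,0],[0,0,0,0],[0,0,0,0]]]'

```text
t: 40.85
tcp_pos: [0.6064, 0.0935, 0.0827]
ee_rot: [0.653, 0.757, 0.0, 0.0]
ft_force: [-3.3, -0.7, 8.9]
opening: 0.467
```

>>> arm_command --steps '[[[0,0,0,0],[0,0,0,0],[0,0,0,0],[0,0,-20,0],[0,0,-40,0],[0,0,-35,0],[0,0,0,0],[0,0,0,0]]]' --hand 0.65

```text
t: 41.52
tcp_pos: [0.6082, 0.0936, 0.1795]
ee_rot: [0.653, 0.757, 0.002, 0.002]
ft_force: [-0.2, -1.0, 0.8]
opening: 0.649
```

>>> arm_command --steps '[[[0,0,0,0],[0,0,0,0],[0,0,0,0],[0,0,0,0]]]'

```text
t: 41.85
tcp_pos: [0.6053, 0.0934, 0.1743]
ee_rot: [0.653, 0.757, -0.001, -0.001]
ft_force: [-0.4, 0.1, 0.1]
opening: 0.651
```

```bash
python3 pile.py 56; python3 g.py 590.2 200 145; python3 - <<'E'
import cv2
a=cv2.imread('pics/pile_56.png');cv2.imwrite('pics/p56.png',cv2.resize(a[60:300,130:390],None,fx=2.5,fy=2.5))
E
```

```text
pile top 606.5 94.4 r 23.2 z 89.1 tilt [ 0.003 -0.006] px [253. 197.] 2029
go [107.7   0.5  29.8] rows 2.8
go [107.7   0.2  30.2] rows 2.8
go [1.077e+02 1.000e-01 3.050e+01] rows 2.8
```

View pics/p56.png

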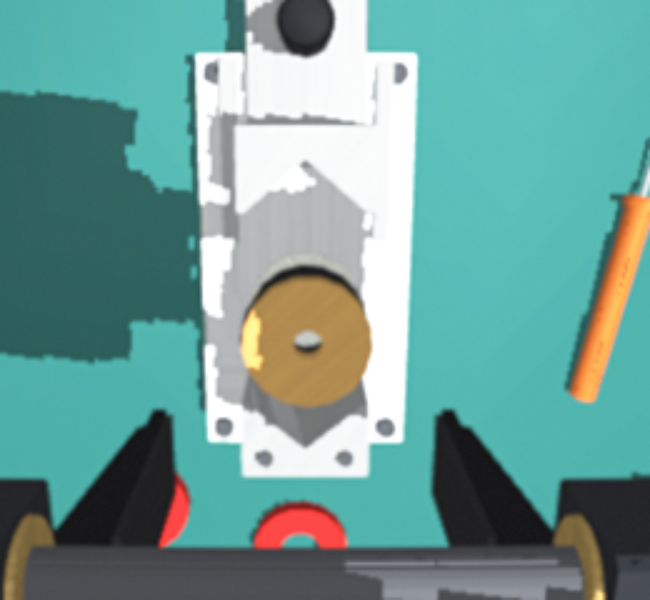

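The disc lies square on the pile (crop 305,340), clear of the V, with the jaw back. Now the knob.

>>> arm_command --steps '[[[36,0,0,0],[36,0,0,0],[36,0,0,0],[0,0,0,0],[0,0,0,0],[0,0,35,0],[0,0,35,0],[0,0,0,0]]]'

```text
t: 42.67
tcp_pos: [0.5857, 0.1978, 0.0985]
ee_rot: [0.654, 0.757, -0.006, -0.004]
ft_force: [-1.5, -0.4, -1.2]
opening: 0.653
```

>>> arm_command --steps '[[[0,0,25,0],[0,0,22,0],[0,0,0,0],[0,0,0,0],[0,0,0,0]]]'

```text
t: 43.08
tcp_pos: [0.5918, 0.2, 0.0615]
ee_rot: [0.654, 0.757, 0.001, 0.001]
ft_force: [0.8, -0.1, 1.0]
opening: 0.654
```

>>> arm_command --steps '[[[0,0,0,0],[0,0,0,0],[0,0,0,0],[0,0,0,0],[0,0,0,0],[0,0,0,0]]]' --hand 0 --force 30

```text
t: 43.58
tcp_pos: [0.5905, 0.2003, 0.0595]
ee_rot: [0.653, 0.757, 0.0, 0.0]
ft_force: [-0.6, -0.7, -0.4]
opening: 0.284
```

>>> arm_command --steps '[[[0,0,0,0],[0,0,0,0],[0,0,0,0],[-5,0,0,0],[-5,0,0,0],[-5,0,0,0],[-5,0,0,0],[-3,0,0,0]]]'

```text
t: 44.25
tcp_pos: [0.5934, 0.1772, 0.0593]
ee_rot: [0.654, 0.757, -0.0, -0.001]
ft_force: [-4.5, 3.0, 2.7]
opening: 0.185
```

>>> arm_command --steps '[[[-2,0,0,0],[-2,0,0,0],[-2,0,0,0],[-2,0,0,0],[-2,0,0,0],[0,0,0,0],[0,0,0,0]]]'

```text
t: 44.83
tcp_pos: [0.5949, 0.1672, 0.0593]
ee_rot: [0.654, 0.757, -0.001, -0.0]
ft_force: [-5.1, 1.6, 3.6]
opening: 0.187
```

```bash
python3 g.py 595.4 164.6 60
```

```text
go [-2.7  0.2 -0.7] rows 0.1
go [-2.7  0.2 -0.7] rows 0.1
go [-2.7  0.2 -0.7] rows 0.1
```

>>> arm_command --steps '[[[-1,0,0,0],[-1,0,0,0],[-1,0,0,0],[0,0,0,0],[0,0,0,0]]]'

```text
t: 45.35
tcp_pos: [0.5951, 0.1654, 0.0593]
ee_rot: [0.653, 0.757, 0.0, -0.001]
ft_force: [-5.4, 4.6, 3.5]
opening: 0.184
```

>>> arm_command --steps '[[[-1,0,0,0],[-1,0,0,0],[0,0,0,0],[0,0,0,0],[0,0,0,0]]]'

```text
t: 45.77
tcp_pos: [0.5954, 0.1635, 0.0593]
ee_rot: [0.653, 0.757, 0.0, -0.001]
ft_force: [-4.8, 5.5, 3.8]
opening: 0.181
```

>>> arm_command --steps '[[[-1,0,0,0],[0,0,0,0],[0,0,0,0],[0,0,0,0]]]'

```text
t: 46.1
tcp_pos: [0.5955, 0.1627, 0.0593]
ee_rot: [0.653, 0.757, 0.0, -0.001]
ft_force: [-5.8, 5.9, 3.1]
opening: 0.186
```

>>> arm_command --steps '[[[-1,0,0,0],[-1,0,0,0],[0,0,0,0],[0,0,0,0],[0,0,0,0]]]'

```text
t: 46.52
tcp_pos: [0.5956, 0.162, 0.0593]
ee_rot: [0.654, 0.757, 0.001, -0.002]
ft_force: [-6.4, 9.7, 3.4]
opening: 0.186
```

>>> arm_command --steps '[[[-1,0,0,0],[-1,0,0,0],[0,0,0,0],[0,0,0,0],[0,0,0,0]]]'

```text
t: 46.93
tcp_pos: [0.5957, 0.1613, 0.0593]
ee_rot: [0.654, 0.757, 0.002, -0.003]
ft_force: [-6.6, 14.0, 3.7]
opening: 0.184
```

>>> arm_command --steps '[[[-1.5,0,0,0],[-1.5,0,0,0],[0,0,0,0],[0,0,0,0],[0,0,0,0]]]'

```text
t: 47.35
tcp_pos: [0.5958, 0.1605, 0.0593]
ee_rot: [0.654, 0.757, 0.003, -0.004]
ft_force: [-7.6, 20.4, 3.5]
opening: 0.188
```

```bash
python3 - <<'E'
from h import *
for n in('side','scene'):
    c=snap(n,n+'_cl');P=cloud(c)
    m=(abs(P[...,2]-.096)<.005)&(abs(P[...,0]-.605)<.03)&(P[...,1]>.04)&(P[...,1]<.125)
    q=P[m]*1000; d=np.array([-.1455,.989]);u=q[:,:2]@d
    print(n,len(q),np.histogram(u,bins=np.arange(-50,60,4)))
E
```

```text
side 260 (array([ 0,  0, 24, 27, 29, 20, 17, 16, 10,  3,  1,  0,  0,  0,  0,  4,  7,
       16, 22, 24, 23, 15,  2,  0,  0,  0,  0]), array([-50, -46, -42, -38, -34, -30, -26, -22, -18, -14, -10,  -6,  -2,
         2,   6,  10,  14,  18,  22,  26,  30,  34,  38,  42,  46,  50,
        54,  58]))
scene 138 (array([ 0,  2, 22, 16,  9, 12,  8,  8,  3,  0,  0,  0,  0,  0,  0,  6,  5,
        7, 11, 11, 13,  4,  1,  0,  0,  0,  0]), array([-50, -46, -42, -38, -34, -30, -26, -22, -18, -14, -10,  -6,  -2,
         2,   6,  10,  14,  18,  22,  26,  30,  34,  38,  42,  46,  50,
        54,  58]))
```

>>> arm_command --steps '[[[2,0,0,0],[2,0,0,0],[1,0,0,0],[0,0,0,0],[0,0,0,0]]]'

```text
t: 47.87
tcp_pos: [0.5958, 0.1606, 0.0593]
ee_rot: [0.653, 0.757, 0.0, -0.001]
ft_force: [-5.2, 4.9, 2.9]
opening: 0.184
```

>>> arm_command --steps '[[[0,0,0,0],[0,0,0,0],[0,0,0,0],[0,0,-30,0],[0,0,-35,0],[0,0,-35,0],[0,0,0,0],[0,0,0,0]]]' --hand 0.5

```text
t: 48.53
tcp_pos: [0.599, 0.1596, 0.1631]
ee_rot: [0.654, 0.757, 0.003, 0.003]
ft_force: [0.1, -0.1, -0.2]
opening: 0.497
```

>>> arm_command --steps '[[[-35,0,-5,0],[-35,0,-5,0],[0,0,0,0],[0,0,0,0],[0,0,0,0],[0,0,0,0]]]'

```text
t: 49.03
tcp_pos: [0.606, 0.0911, 0.168]
ee_rot: [0.653, 0.757, -0.001, -0.001]
ft_force: [-0.6, 0.3, -0.2]
opening: 0.501
```

```bash
python3 pile.py 56; python3 nest2.py w5; python3 - <<'E'
import cv2
a=cv2.imread('pics/w5.png');cv2.imwrite('pics/p5.png',cv2.resize(a[60:300,130:390],None,fx=2.5,fy=2.5))
E
```

```text
pile top 607.1 85.2 r 26.7 z 89.0 tilt [ 0.001 -0.004] px [252. 205.] 2213
[0.6061 0.0913 0.1682] tool x [-0.147  0.989  0.   ] y [ 0.989  0.147 -0.002]
plate 1785 [569.  108.5] [ 16.1 159.3] 8.51 [568.1 102.7  33.2] [216. 167.]
plate 1544 [596.3 157.6] [54.3 70.1] 8.63 [593.8 173.3  33.1] [251. 100.]
plate 1755 [637.  117.9] [ 15.6 160.5] 8.14 [638.6 114.   33.2] [287. 166.]
top 424 [596.2 160.2] [16.9 17.4] 8.17 [596.  160.2  96.5] [252. 117.]
top 1372 [602.5 115.1] [44.1 26.7] 8.32 [602.  118.7  96.9] [252. 171.]
top 1144 [610.3  62.5] [43.8 26.7] 8.29 [610.6  60.4  96.9] [251. 239.]
```

View pics/p5.png

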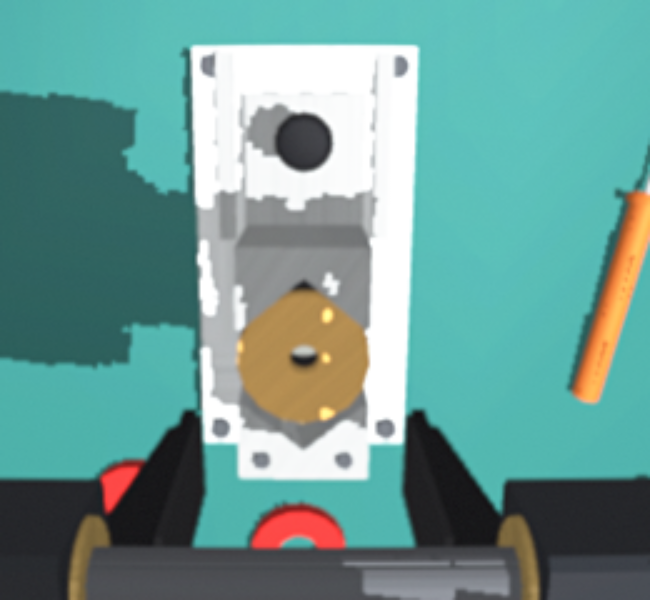

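The jaw is closed: the V blocks are 53.2 mm apart (53 expected at 0.012) and the disc sits between both Vs (crop 303,355). Now the stud.

```bash
cat > hole.py <<'E'
from h import *
def brass(c,P,z0,z1,lo,hi):
    h=cv2.cvtColor(c['frame'],cv2.COLOR_RGB2HSV)
    m=(P[...,2]>z0)&(P[...,2]<z1)&(P[...,0]>lo[0])&(P[...,0]<hi[0])&(P[...,1]>lo[1])&(P[...,1]<hi[1])&(h[...,0]>8)&(h[...,0]<35)&(h[...,1]>60)
    return m.astype(np.uint8)
def disc():
    c=snap('wrist');P=cloud(c);m=brass(c,P,.082,.095,(.57,.05),(.64,.13))
    cn,hi=cv2.findContours(m,cv2.RETR_CCOMP,cv2.CHAIN_APPROX_NONE)
    o=max(cn,key=cv2.contourArea).reshape(-1,2);(x,y),r=cv2.minEnclosingCircle((onz(c,o,.088)[:,:2]*1000).astype(np.float32))
    print('disc',round(x,1),round(y,1),'r',round(r,1))
    for k,h in zip(cn,hi[0]):
        if h[3]>=0 and cv2.contourArea(k)>15:
            X=onz(c,k.reshape(-1,2),.088)[:,:2]*1000;(x,y),r=cv2.minEnclosingCircle(X.astype(np.float32));print('hole',round(x,1),round(y,1),'r',round(r,1))
if __name__=='__main__':
    disc();disc()
    s=status.get_state();print((s['tcp_pos']*1000).round(1))
    go(432,91.6,168)
E
python3 hole.py
```

```text
disc 606.7 89.1 r 23.8
hole 606.5 89.6 r 5.5
disc 606.6 89.2 r 23.6
hole 606.2 89.5 r 5.3
[606.4  91.3 168.9]
go [  26.  -172.5    1. ] rows 4.4
```

>>> arm_command --steps '[[[5,-34.5,0,0],[5,-34.5,0,0],[5,-34.5,0,0],[5,-34.5,0,0],[5,-34.5,0,0],[0,0,0,0],[0,0,0,0],[0,0,0,0]]]' --hand 0.5

```text
t: 49.9
tcp_pos: [0.4331, 0.0903, 0.1701]
ee_rot: [0.653, 0.757, 0.001, 0.001]
ft_force: [-0.1, -0.6, -0.1]
opening: 0.501
```

>>> arm_command --steps '[[[0,0,0,0],[0,0,0,0],[0,0,0,0]]]'

```text
t: 50.15
tcp_pos: [0.4333, 0.09, 0.1695]
ee_rot: [0.653, 0.757, -0.0, -0.0]
ft_force: [-0.1, -0.3, 0.1]
opening: 0.501
```

```bash
cat > stud.py <<'E'
from hole import *
s=status.get_state();c=snap('wrist','st');P=cloud(c);m=brass(c,P,.080,.100,(.38,.04),(.48,.14))
q=P[m>0]*1000;t=q[q[:,2]>np.percentile(q[:,2],90)-2.5]
(x,y),r=cv2.minEnclosingCircle(t[:,:2].astype(np.float32));print('head top n',len(t),round(x,1),round(y,1),'r',round(r,1),'mean',t.mean(0).round(1))
m=((P[...,2]>.037)&(P[...,2]<.044)&(P[...,0]<.5)).astype(np.uint8)
n,l,st,ce=cv2.connectedComponentsWithStats(m);i=1+st[1:,4].argmax();print('rack',cv2.minAreaRect((P[l==i][:,:2]*1000).astype(np.float32)))
print((s['tcp_pos']*1000).round(1));go(x,y,75)
E
python3 stud.py;python3 stud.py
```

```text
head top n 189 431.8 91.8 r 7.1 mean [431.9  92.   88.8]
rack ((430.5790100097656, 105.32063293457031), (44.09519958496094, 64.27457427978516), 6.298442840576172)
[433.3  90.  169.5]
go [ 2.  -1.  94.4] rows 2.4
head top n 189 432.0 91.7 r 6.7 mean [431.9  92.1  88.9]
rack ((430.548583984375, 105.34220886230469), (44.0803108215332, 64.13605499267578), 6.251553058624268)
[433.1  90.  169.4]
go [ 1.8 -0.6 94.2] rows 2.4
```

>>> arm_command --steps '[[[1.5,-0.5,30,0],[0,0,30,0],[0,0,22,0],[0,0,7,0],[0,0,0,0],[0,0,0,0],[0,0,0,0],[0,0,0,0]]]'

```text
t: 50.92
tcp_pos: [0.4332, 0.0915, 0.0823]
ee_rot: [0.653, 0.757, 0.001, 0.001]
ft_force: [0.1, 0.4, -0.2]
opening: 0.498
```

```bash
python3 g.py 432 91.8 75
```

```text
go [ 0.5 -1.2  7.3] rows 0.2
go [ 0.4 -1.   7.1] rows 0.2
go [ 0.4 -0.7  6.9] rows 0.2
```

>>> arm_command --steps '[[[0,-0.5,3,0],[0,0,2.5,0],[0,0,0,0],[0,0,0,0],[0,0,0,0]]]'

```text
t: 51.43
tcp_pos: [0.4311, 0.0913, 0.0747]
ee_rot: [0.653, 0.757, -0.0, -0.0]
ft_force: [-0.3, -0.3, -0.2]
opening: 0.502
```

>>> arm_command --steps '[[[0,0,0,0],[0,0,0,0],[0,0,0,0],[0,0,0,0],[0,0,0,0],[0,0,0,0],[0,0,0,0],[0,0,0,0]]]' --hand 0 --force 25

```text
t: 52.1
tcp_pos: [0.4312, 0.0913, 0.0749]
ee_rot: [0.653, 0.757, -0.0, -0.0]
ft_force: [-0.2, 0.3, 0.1]
opening: 0.138
```

>>> arm_command --steps '[[[0,0,-15,0],[0,0,-30,0],[0,0,-40,0],[0,0,-40,0],[0,0,0,0],[0,0,0,0],[0,0,0,0]]]'

```text
t: 52.68
tcp_pos: [0.4308, 0.0913, 0.1993]
ee_rot: [0.653, 0.757, -0.0, -0.0]
ft_force: [-0.4, 0.7, -1.1]
opening: 0.136
```

```bash
cat > heldstud.py <<'E'
from h import *
import sys
s=status.get_state();R=Ro.from_quat(s['ee_rot']).as_matrix();c=snap('wrist');P=cloud(c);T=(P-s['tcp_pos'])@R*1000
h=cv2.cvtColor(c['frame'],cv2.COLOR_RGB2HSV)
m=(abs(T[...,0])<25)&(abs(T[...,1])<12)&(T[...,2]<85)&(T[...,2]>-30)&(h[...,0]>8)&(h[...,0]<35)&(h[...,1]>60)
cv2.imwrite('pics/hs.png',cv2.resize(c['frame'][120:330,150:360,::-1],(600,600)))
q=T[m];print(len(q))
for a in range(-24,85,8):
    t=q[(q[:,2]>=a)&(q[:,2]<a+8)]
    if len(t)>3: print(a,len(t),np.percentile(t[:,0],[3,50,97]).round(1),'y',np.percentile(t[:,1],[3,50,97]).round(1))
E
python3 heldstud.py; python3 g.py 606.3 89 200
```

```text
879
-24 25 [ 2.8  6.5 10.1] y [-6.8 -6.6  6.5]
-16 517 [-4.9  1.8  7. ] y [-6.3 -0.3  6.1]
-8 112 [2.8 5.9 7.4] y [-6.3 -0.3  6.2]
0 9 [5.  6.1 6.8] y [-4.4 -0.9  2.7]
8 24 [1.7 2.7 3.3] y [-2.3 -0.   2.2]
16 35 [1.5 2.6 3. ] y [-2.3  0.3  2.3]
24 32 [1.5 2.4 3. ] y [-2.4  0.3  2.4]
32 31 [0.9 2.3 3. ] y [-2.5 -0.3  2.5]
40 29 [0.7 2.5 3.2] y [-2.5  0.4  2.6]
48 29 [0.5 2.5 3.3] y [-2.6  0.4  2.7]
56 20 [1.7 2.6 3.1] y [-1.9  0.5  2.8]
64 15 [1.6 2.6 3.1] y [-1.9  0.5  2.6]
go [-28.  173.8  -2.3] rows 4.4
go [-28.  174.1  -3. ] rows 4.4
go [-28.  174.1  -3.2] rows 4.4
```

View pics/hs.png

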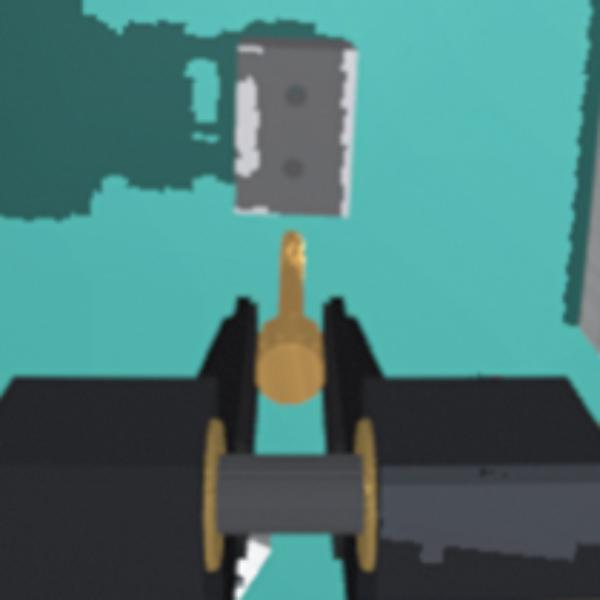

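The stud is held upright with its axis on the tool axis to within about 0.5 mm. I carry it over the hole.

>>> arm_command --steps '[[[-5.6,34.8,0,0],[-5.6,34.8,0,0],[-5.6,34.8,0,0],[-5.6,34.8,0,0],[-5.6,34.8,0,0],[0,0,0,0],[0,0,0,0],[0,0,0,0]]]'

```text
t: 53.5
tcp_pos: [0.6062, 0.089, 0.1979]
ee_rot: [0.653, 0.757, -0.001, -0.001]
ft_force: [-0.1, -0.3, -0.4]
opening: 0.135
```

>>> arm_command --steps '[[[0,0,15,0],[0,0,5,0],[0,0,0,0],[0,0,0,0],[0,0,0,0],[0,0,0,0]]]'

```text
t: 54.0
tcp_pos: [0.6075, 0.0891, 0.1809]
ee_rot: [0.653, 0.757, 0.001, 0.001]
ft_force: [0.4, 0.4, -0.2]
opening: 0.137
```

```bash
python3 g.py 606.4 89.2 165; python3 heldstud.py | tail -4; python3 - <<'E'
from h import *
c=snap('wrist');a=c['frame'][:,:,::-1][120:290,170:340];d=snap('side')['frame'][:,:,::-1][140:220,210:290]
cv2.imwrite('pics/ins.png',cv2.hconcat([cv2.resize(a,(400,400)),cv2.resize(d,(400,400))]))
E
```

```text
go [ 0.2 -1.1 15.9] rows 0.4
go [ 0.2 -1.2 15.8] rows 0.4
go [ 0.3 -1.2 15.7] rows 0.4
40 33 [0.6 2.4 3.1] y [-2.5  0.4  3.4]
48 29 [0.5 2.5 3.1] y [-2.6  0.4  3.5]
56 26 [0.5 2.4 3.1] y [-2.1  0.8  3.6]
64 21 [0.2 2.6 2.9] y [-1.9  1.3  3.7]
```

View pics/ins.png

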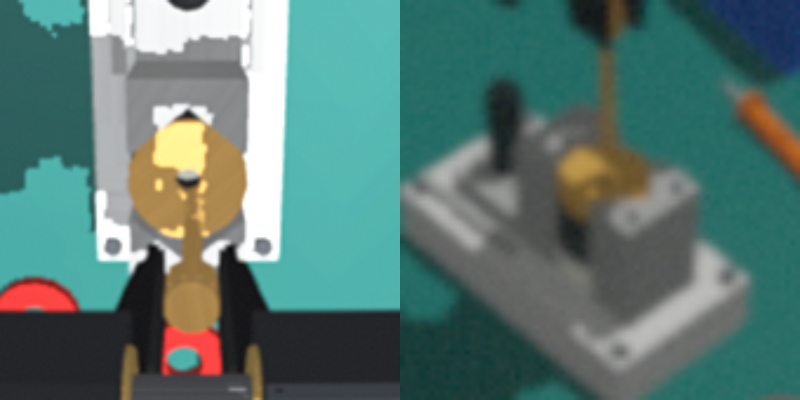

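>>> arm_command --steps '[[[0,-0.5,5,0],[0,0,5,0],[0,0,2,0],[0,0,0,0],[0,0,0,0],[0,0,0,0],[0,0,0,0]]]'

```text
t: 54.83
tcp_pos: [0.6071, 0.089, 0.1681]
ee_rot: [0.653, 0.757, 0.0, 0.0]
ft_force: [-0.9, -0.1, -0.1]
opening: 0.136
```

```bash
python3 g.py 606.4 89.2 165; python3 - <<'E'
from h import *
c=snap('wrist');a=c['frame'][:,:,::-1][150:270,190:310];d=snap('side')['frame'][:,:,::-1][155:195,230:270]
cv2.imwrite('pics/ins2.png',cv2.hconcat([cv2.resize(a,(400,400)),cv2.resize(d,(400,400))]))
E
```

```text
go [ 0.3 -0.6  3.1] rows 0.1
go [ 0.3 -0.6  3.1] rows 0.1
go [ 0.3 -0.6  3.1] rows 0.1
```

View pics/ins2.png

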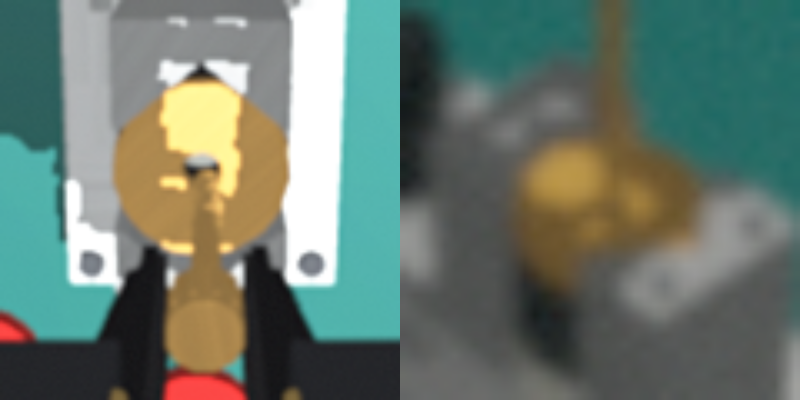

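```bash
cat > rel.py <<'E'
from h import *
s=status.get_state();R=Ro.from_quat(s['ee_rot']).as_matrix();c=snap('wrist');P=cloud(c);T=(P-s['tcp_pos'])@R*1000
h=cv2.cvtColor(c['frame'],cv2.COLOR_RGB2HSV);b=(h[...,0]>8)&(h[...,0]<35)&(h[...,1]>60)
print('tcp',(s['tcp_pos']*1000).round(1))
zd=(s['tcp_pos'][2]-.088)*1000
dm=b&(abs(T[...,2]-zd)<2.5)&(abs(T[...,0])<35)&(abs(T[...,1])<35)
cn,_=cv2.findContours(dm.astype(np.uint8),cv2.RETR_EXTERNAL,cv2.CHAIN_APPROX_NONE)
o=max(cn,key=cv2.contourArea).reshape(-1,2);X=(onz(c,o,.088)-s['tcp_pos'])@R*1000
(x,y),r=cv2.minEnclosingCircle(X[:,:2].astype(np.float32));print('disc in tool',round(x,1),round(y,1),'r',round(r,1))
for a in range(5,int(zd)-5,8):
    t=T[b&(abs(T[...,0])<12)&(abs(T[...,1])<8)&(T[...,2]>=a)&(T[...,2]<a+8)]
    if len(t)>6: print('shank z',a,len(t),'front x',np.percentile(t[:,0],95).round(1),'y mid',((t[:,1].max()+t[:,1].min())/2).round(2))
E
python3 rel.py;python3 rel.py
```

```text
tcp [607.   89.  168.1]
disc in tool -0.3 -1.4 r 23.4
shank z 5 8 front x 3.3 y mid -0.34
shank z 13 40 front x 3.0 y mid 0.34
shank z 21 38 front x 3.2 y mid 0.36
shank z 29 35 front x 3.1 y mid 0.39
shank z 37 35 front x 3.1 y mid 0.4
shank z 45 29 front x 3.2 y mid 0.43
shank z 53 27 front x 3.1 y mid 0.47
shank z 61 25 front x 2.9 y mid 0.9
tcp [607.  89. 168.]
disc in tool -0.3 -1.5 r 23.4
shank z 13 43 front x 3.2 y mid 0.33
shank z 21 39 front x 3.1 y mid 0.36
shank z 29 33 front x 3.1 y mid 0.39
shank z 37 35 front x 3.2 y mid 0.4
shank z 45 30 front x 3.1 y mid 0.43
shank z 53 28 front x 3.1 y mid 0.46
shank z 61 23 front x 3.0 y mid 0.9
shank z 69 7 front x 3.0 y mid 0.5
```

>>> arm_command --steps '[[[-0.4,-1.8,0,0],[0,0,0,0],[0,0,0,0],[0,0,0,0],[0,0,0,0],[0,0,0,0]]]'

```text
t: 55.63
tcp_pos: [0.6052, 0.0883, 0.1679]
ee_rot: [0.653, 0.757, -0.0, -0.0]
ft_force: [0.2, -0.0, -0.2]
opening: 0.14
```

```bash
python3 rel.py
```

```text
tcp [605.2  88.3 167.9]
disc in tool 0.1 0.6 r 23.3
shank z 5 10 front x 3.0 y mid -0.02
shank z 13 35 front x 3.1 y mid 0.27
shank z 21 39 front x 3.0 y mid 0.36
shank z 29 34 front x 3.2 y mid 0.36
shank z 37 38 front x 3.1 y mid 0.42
shank z 45 32 front x 3.1 y mid 0.44
shank z 53 26 front x 3.0 y mid 0.47
shank z 61 24 front x 2.9 y mid 0.89
```

Aligned to within about 0.2 mm. I insert in stages.

>>> arm_command --steps '[[[0,0,3,0],[0,0,3,0],[0,0,3,0],[0,0,3,0],[0,0,0,0],[0,0,0,0],[0,0,0,0]]]'

```text
t: 56.27
tcp_pos: [0.6052, 0.0883, 0.1558]
ee_rot: [0.653, 0.757, -0.0, -0.0]
ft_force: [-0.0, -1.4, -0.6]
opening: 0.135
```

>>> arm_command --steps '[[[0,0,3,0],[0,0,3,0],[0,0,3,0],[0,0,3,0],[0,0,3,0],[0,0,0,0],[0,0,0,0]]]'

```text
t: 56.85
tcp_pos: [0.605, 0.0883, 0.1404]
ee_rot: [0.653, 0.757, -0.0, -0.0]
ft_force: [0.4, -0.7, -0.7]
opening: 0.138
```

>>> arm_command --steps '[[[0,0,4,0],[0,0,4,0],[0,0,4,0],[0,0,4,0],[0,0,4,0],[0,0,0,0],[0,0,0,0]]]'

```text
t: 57.43
tcp_pos: [0.6049, 0.0883, 0.1203]
ee_rot: [0.653, 0.757, -0.0, -0.0]
ft_force: [0.3, -0.4, 0.7]
opening: 0.135
```

>>> arm_command --steps '[[[0,0,5,0],[0,0,5,0],[0,0,5,0],[0,0,5,0],[0,0,3,0],[0,0,0,0],[0,0,0,0]]]'

```text
t: 58.02
tcp_pos: [0.605, 0.0883, 0.0974]
ee_rot: [0.653, 0.757, -0.0, -0.0]
ft_force: [-0.1, 0.8, -0.6]
opening: 0.136
```

>>> arm_command --steps '[[[0,0,2,0],[0,0,2,0],[0,0,1,0],[0,0,0,0],[0,0,0,0],[0,0,0,0]]]'

```text
t: 58.52
tcp_pos: [0.6052, 0.0883, 0.093]
ee_rot: [0.653, 0.757, 0.0, 0.0]
ft_force: [1.1, -0.5, -0.8]
opening: 0.135
```

>>> arm_command --steps '[[[0,0,1,0],[0,0,0.5,0],[0,0,0,0],[0,0,0,0]]]'

```text
t: 58.85
tcp_pos: [0.6051, 0.0883, 0.0913]
ee_rot: [0.653, 0.757, -0.0, -0.0]
ft_force: [0.1, 0.6, -0.3]
opening: 0.136
```

>>> arm_command --steps '[[[0,0,0,0],[0,0,0,0],[0,0,0,0],[0,0,0,0]]]' --hand 0.35

```text
t: 59.18
tcp_pos: [0.6053, 0.0883, 0.0915]
ee_rot: [0.653, 0.757, 0.0, 0.0]
ft_force: [0.1, -0.1, 0.3]
opening: 0.331
```

>>> arm_command --steps '[[[0,0,-10,0],[0,0,-20,0],[0,0,-30,0],[0,0,-30,0],[0,0,-20,0],[0,0,0,0],[0,0,0,0],[0,0,0,0]]]'

```text
t: 59.85
tcp_pos: [0.6046, 0.0883, 0.2006]
ee_rot: [0.653, 0.757, -0.0, -0.0]
ft_force: [0.0, 0.1, -0.6]
opening: 0.342
```

```bash
python3 nest2.py fin | grep -v plate; python3 - <<'E'
from hole import *
c=snap('wrist');P=cloud(c)
m=brass(c,P,.082,.093,(.57,.05),(.64,.13));o=max(cv2.findContours(m,0,1)[0],key=cv2.contourArea).reshape(-1,2)
(x,y),r=cv2.minEnclosingCircle((onz(c,o,.088)[:,:2]*1000).astype(np.float32));print('disc',round(x,1),round(y,1),round(r,1))
m=brass(c,P,.099,.12,(.57,.05),(.64,.13));q=P[m>0]*1000;q=q[q[:,2]>np.percentile(q[:,2],80)-3];(x,y),r=cv2.minEnclosingCircle(q[:,:2].astype(np.float32));print('head',round(x,1),round(y,1),round(r,1),'top z',np.median(q[:,2]).round(1))
a=c['frame'][:,:,::-1][90:290,150:350];d=snap('side')['frame'][:,:,::-1][140:220,210:290]
cv2.imwrite('pics/fin2.png',cv2.hconcat([cv2.resize(a,(400,400)),cv2.resize(d,(400,400))]))
E
```

```text
[0.6046 0.0883 0.2006] tool x [-0.146  0.989  0.   ] y [ 0.989  0.146 -0.001]
top 332 [595.9 160.1] [16.5 16.9] 8.11 [596.1 160.2  96.6] [254. 112.]
top 1095 [602.5 115.4] [44.  26.3] 8.66 [602.  118.6  96.9] [254. 160.]
top 952 [610.1  62.1] [43.7 27.5] 8.51 [610.6  59.8  97. ] [253. 222.]
disc 605.2 88.8 23.7
head 605.4 88.5 7.7 top z 104.9
```

View pics/fin2.png

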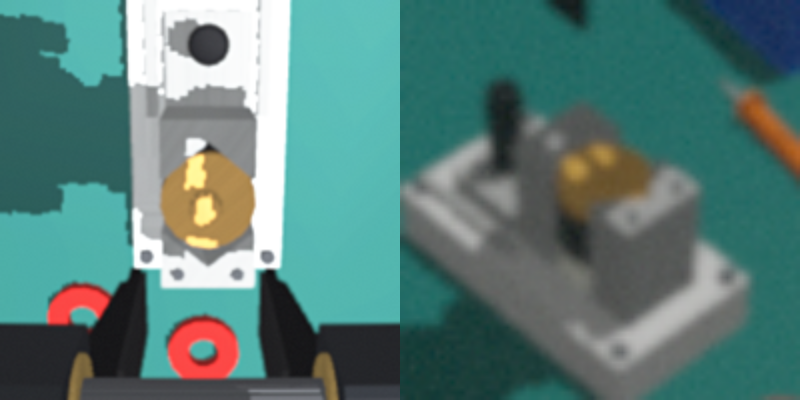

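The head is seated (top at about 104 mm, as it must be), concentric with the disc, and the jaw is still closed. I hand the job in.

```bash
python3 -c "
from cell import finish_job
print(finish_job())"
```

```text
the job is handed in; nothing more can be done
None
```

The feed-through terminal is built in the nest and the job is handed in at about 60 s of the 210 s allowed. No verdict came back, so what follows are my own measurements. I drew the jaw back, stacked the base, the three black rings found on the bench and the brass disc. Then I closed the jaw on the pile (about 20 N on the handle) and passed the stud down through it.

**Last checks (wrist camera):**
- **Pile:** each part lay flat, with its top at the expected height when placed and centred to about 1.5 mm. The lower parts were hidden after closing, so I checked only the disc then.
- **Jaw:** the V blocks are 53.2–53.8 mm apart, against 53 mm expected at a jaw travel of 0.012.
- **Stud:** its head is within 0.4 mm of the disc's centre and its top is at about 104 mm, which is where it sits when resting on the disc. Tip depth follows from that; I did not see it.
- **Other things:** nothing jammed or fell, the gripper was clear at hand-in, and I touched no bystander or red look-alike. I did not measure the bystanders again at the end.

**Disagreements:** absolute positions varied by 1–1.5 mm between readings, and depths read about 1 mm high. Because of this I aligned the stud to the hole relative to the disc. That took a 1.8 mm correction before I inserted it.

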